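# Refit the dryer's lint screen

## Robot

A 6-joint arm with a two-finger parallel gripper is mounted at the origin on the work surface. World frame = base frame: x ahead of the robot, y to its left, z up, the work surface at z = 0. Lengths are in m, angles in rad, forces in N, time in s.
With the tool pointing down it reaches from about 0.25 to 0.725 m from the base axis. Payload 4 kg.
Tool frame: the origin (TCP) lies at the very end of the fingers, on their centre line; the grasp point (between the pads) lies 19 mm behind it; z points along the fingers, y is the line along which they close (so a half turn about z gives the same grasp; the last joint's range is limited). The gripper opens to 85 mm and grips with 20 to 120 N. Pads are 22 mm wide; open, the fingers measure 114 mm over their backs; the gripper's body (76 mm by 85 mm) begins 54 mm behind the grasp point. The pads swing forward as they close: fully open they stand 13 mm farther back than shut.
Start: joints at [1.188, 0.241, 0.005, 1.335, 0, 1.571], TCP at [0.187, 0.464, 0.194] pointing down, gripper open.
Joint ranges: [-2.72, 2.72], [-1.05, 1.87], [-1.09, 1.28], [-1.99, 2.15], [-1.42, 1.44], [-3.14, 3.14]. Speed limits (rad/s): [2.79, 2.79, 3.14, 3.14, 3.14, 3.14].

## Interface

Orientations are given as a unit quaternion [x, y, z, w].
In Python, from workcell import monitor, viewer, job gives the robot as it stands.
- The arm moves only by the tool arm_command, never from a script. Its argument "increments" is a list of rows, each an object of numbers: "dx", "dy", "dz": the shift along the tool's x, y, z in cm; "wx", "wy", "wz": the turn, a rotation vector about the tool's x, y, z in rad; "grip": the finger opening in cm, from 0 to 8.54. In form: [{"dx": .., "dy": .., "dz": .., "wx": .., "wy": .., "wz": .., "grip": ..}, ...]. A call has 1 to 10 rows; each row is the pose to reach, as a shift and turn from the pose commanded when the call began, along the tool's axes at that moment; what a row does not reach only later rows make up. A row lasts 1/10 s, in which the tool goes at most 50 mm and 8.59 degrees, less where a joint would pass 70% of its speed; a pose out of reach is approached as far as the arm can. A call with a gripper value outside its range is refused whole. The fingers move at their own pace and stop on an object; the grip force is fixed at half the most. Time passes only in rows, so rows that repeat a pose let the fingers close. It gives the time, the measured TCP pose, the force, the opening and the grip force at its end, in the units of the state.
- monitor.get_obs(): the state, without advancing time (a new reading comes with each control period).
- viewer.camera(name): name is "side" or "top"; returns (picture, depth): 480x640x3 uint8, red, green, blue; 480x640 float32, m along the optical axis (not along the pixel's ray), 0 where there is no reading.
- viewer.get_calibration(name): a dict with "fovy" (degrees; the focal length in pixels is half the picture's height over the tangent of half this angle, whatever the lens; pixels are square), "cx", "cy" (the principal point, pixels), "view" (4x4, takes a point from world to camera coordinates). Camera axes: x right, y up, looking along -z (the intrinsics and any distortion apply to the point x, -y, -z); pixel columns grow to the right and rows downward; lengths in m; the calibration is good to about 2 mm. A picture is of the moment at which its call begins. get_calibration takes no time and is no camera call.
- job.job_done(): hands the job in; it is judged then, once.
The state is a dict: "clock": time; "joint_pos": joint angles; "joint_vel": joint speeds; "tau": joint torques, N m; "eef_pos": TCP position; "tool_rot": TCP orientation; "ft_force": force on the tool from outside, world axes, zero at the start; "ft_torque": the same for the moment, N m; "grip_width": finger opening in m; "grasp_force": force on a finger pad.
Only numpy, scipy, OpenCV 4.12 (cv2) and the standard library are available. Lean on these libraries where they do the work, as an engineer would, in place of code of your own. Each camera call takes 0.05 s, during which the arm holds its last target. There are 200 camera calls.

## Task

The tumble dryer's lint screen has been washed and lies flat on the counter. Pick it up (the orange bar is its handle), lean it on the green sloping drip stand with its foot against the stand's lip and let go of it; then take it up again and slide it foot first down into the slot of the white filter cassette, pressing it past the spring until it is fully home. Let go of it there, and leave the other things on the counter alone.

Things in the scene. Friction and masses are not known exactly. Their poses are not given: they have to be found in the camera images.
- screen: lint screen: stiff blue plate with grey mesh, 150 long (x) x 100 wide (y) x 8 thick (z), about 160 g; too wide to grip across. Origin: centre of its flat back; +z out of the face with the handle bar, +x to the bare top edge, -x to the foot edge. It starts flat on its back, bar up, top edge towards the robot's right (yaw -140 to -72 degrees)
- screen_bar (a point): middle of the screen's orange handle bar at its root on the face (20, 0, 8 in the screen's frame), axes as the screen's. The bar runs across along y: 96 long, 14 thick (along x), standing 26 above the face; its middle is 55 from the top edge, and above it 48 mm of plate are bare
- screen_foot (a point): middle of the screen's foot edge, half way through its thickness (at -75, 0, 4 in the screen's frame); axes as the screen's
- screen_top (a point): middle of the screen's bare top edge, half way through its thickness (at 75, 0, 4 in the screen's frame); axes as the screen's
- stand: green drip stand, fixed, base 130 x 110; origin at its underside, 10 from the middle towards its -x, z up. The board (95 up the slope, 90 wide) rises at 45 degrees towards its own -x (the robot's near right); a lip 14 high crosses the low end (+x). A screen against the lip overhangs the board's upper end by 55, free below for a finger. A plate laid on it may slide down, or stick
- stand_lip (a point): the inner corner where the stand's sloping face meets the lip, at mid width (50, 0, 22 in the stand's frame); axes as the stand's. The slope goes up from here along (-0.707, 0, 0.707), its face looks along (0.707, 0, 0.707)
- cassette: white filter cassette with grey grilles and orange clips, fixed, 90 (x) x 150 (y) x 100 high; origin at the underside's centre, z up; its x points left or half left, ahead. The black-rimmed slot opens upwards in the middle of its top: 12 wide (x) x 104 long (y), 80 deep, square-edged, no funnel. The screen fits either way round; home, it stands on the slot's floor, bar and top 70 out of the slot
- slot_mouth (a point): centre of the slot's mouth, level with the cassette's top (100 above the counter); axes as the cassette's
- slot_floor (a point): centre of the slot's floor, 80 below the mouth; axes as the cassette's. From about 45 to 15 mm above this floor a sprung leaf on the +x wall narrows the slot; a plate must push it back 2 to 4 mm against 4 to 5 N, so the screen sticks there instead of dropping by its own weight; some 5 to 12 N downwards bring it home
- detergent: blue detergent bottle, 80 across, 200 high, origin under its centre; bystander, ahead to the left
- softener: green softener bottle, 68 across, 170 high, origin under its centre; bystander, ahead to the right
- scoop: orange measuring cup, 68 across, 55 high, origin under its centre; bystander, beyond the stand
- brush: wooden scrubbing brush, 180 long, lying on the counter; bystander, far left
- soap: yellow soap box, 85 x 55 x 30 high, origin under its centre; bystander, near right
- stain_jar: white jar with a red lid, 68 across, 80 high, origin under its centre; bystander, beyond the stand

How it is judged:
By the outcome, as a careful person would: the job done as asked, in the order asked, and still so for the second after the job is handed in, with the robot touching nothing.
It also fails if it takes over 64 s, if anything falls off the work surface, if the arm or the gripper's body presses on something with over 40 N, if the wrist force passes 120 N, or if a joint passes its speed limit or range.

## Working session

There is one attempt and no reset: what is moved stays moved. The work goes in short steps, Python scripts to look and compute and a tool call to move; the robot and the scene stay as the last step left them, time stands still between calls to the robot, and variables do not carry over. Pictures are saved under pics/ and viewed, at most 10 in all, crops included, and the job is handed in when it is done.

Besides the shell and the picture viewer there is one more tool, called after "Request:" as name([rows], argument=value, ...), one row to a line, values as JSON. arm_command: Moves the arm, as the interface text tells. Its arguments: {"type":"object","properties":{"increments":{"type":"array","items":{"type":"object","properties":{"dx":{"type":"number"},"dy":{"type":"number"},"dz":{"type":"number"},"wx":{"type":"number"},"wy":{"type":"number"},"wz":{"type":"number"},"grip":{"type":"number"}}}}},"required":["increments"]}

```bash
mkdir -p pics; ls
cat > h.py <<'E'
import numpy as np,cv2
from workcell import monitor,viewer,job
def snap(n):
    im,d=viewer.camera(n); return im,d
def cal(n):
    c=viewer.get_calibration(n); f=240/np.tan(np.radians(c['fovy'])/2); return c,f
def cloud(n,d):
    c,f=cal(n); V=np.array(c['view']); v,u=np.mgrid[0:480,0:640]
    P=np.stack([(u-c['cx'])/f*d,-(v-c['cy'])/f*d,-d],-1)
    return (P-V[:3,3])@V[:3,:3]
E
python3 - <<'E'
from h import *
for n in('side','top'):
    im,d=snap(n); cv2.imwrite(f'pics/{n}0.png',im[...,::-1]); np.savez(f'{n}0.npz',im=im,d=d)
    c=viewer.get_calibration(n); print(n,c)
    print((d==0).mean())
print(monitor.get_obs())
E
```

```text
pics
side {'fovy': 48.11876649969259, 'cx': 315.692920558824, 'cy': 237.25008896879584, 'view': array([[ 0.8990969 , -0.43707003,  0.02438331, -0.49556433],
       [ 0.2362927 ,  0.53145918,  0.81345983, -0.23417065],
       [-0.36849765, -0.72561762,  0.58110977, -1.26576695],
       [ 0.        ,  0.        ,  0.        ,  1.        ]])}
0.003932291666666666
top {'fovy': 43.54776139030913, 'cx': 302.41635278531123, 'cy': 245.32417702730794, 'view': array([[ 2.34231725e-02, -9.99719788e-01,  3.42056327e-03,
         2.34396412e-02],
       [ 9.94756713e-01,  2.36473241e-02,  9.94981722e-02,
        -6.10030550e-01],
       [-9.95511788e-02,  1.07206542e-03,  9.95031866e-01,
        -1.41781055e+00],
       [ 0.00000000e+00,  0.00000000e+00,  0.00000000e+00,
         1.00000000e+00]])}
0.0038671875
{'clock': 0.1, 'joint_pos': array([ 1.18800262e+00,  2.41327188e-01,  3.86166443e-03,  1.33519222e+00,
       -1.59351231e-05,  1.57081425e+00]), 'joint_vel': array([ 0.00236733, -0.00189939,  0.00237731,  0.00034942,  0.00067706,
       -0.0001403 ]), 'tau': array([ 2.03371301e-04, -3.73138440e+01,  2.53010041e+01,  1.08231290e-02,
        1.91621422e-05,  1.14343922e-05]), 'eef_pos': array([0.18652595, 0.46322472, 0.19280829]), 'tool_rot': array([ 1.90239130e-01,  9.81737341e-01, -9.15231719e-04, -1.69219051e-04]), 'ft_force': array([-0.14183674,  0.03986617,  0.21025176]), 'ft_torque': array([-0.01974563,  0.01780241, -0.06079274]), 'grasp_force': 0.0, 'grip_width': 0.08544637084134556}
```

View pics/top0.png

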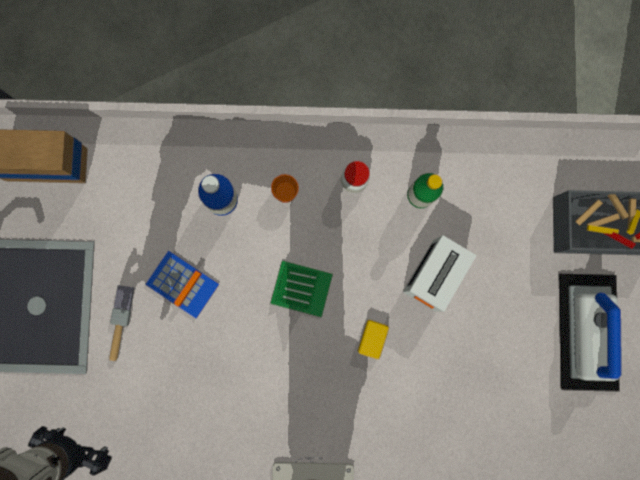

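View pics/side0.png

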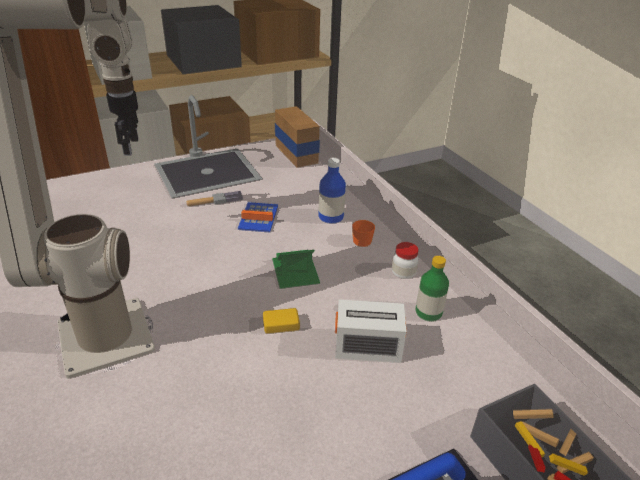

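The top picture shows the screen at about (182,284) with its orange bar at (188,289), the green stand at (302,288), and the cassette with its slot at (442,273). The side picture shows the same layout: screen (258,215), stand (296,268), cassette slot (371,315).

```bash
cat > m.py <<'E'
from h import *
def load(n):
    z=np.load(n+'0.npz'); return z['im'],z['d']
def rect(p):
    (c,s,a)=cv2.minAreaRect((p*1000).astype(np.float32)); return np.round(c,1),np.round(s,1),round(a,1)
def ray(n,uv,z):
    c,f=cal(n);V=np.array(c['view']);R=V[:3,:3];o=-R.T@V[:3,3]
    uv=np.atleast_2d(uv).astype(float)
    d=np.stack([(uv[:,0]-c['cx'])/f,-(uv[:,1]-c['cy'])/f,-np.ones(len(uv))],-1)@R
    return o+d*((z-o[2])/d[:,2])[:,None]
E
python3 - <<'E'
from m import *
for n in('top','side'):
    im,d=load(n); P=cloud(n,d); hsv=cv2.cvtColor(im,cv2.COLOR_RGB2HSV); H,S,V=cv2.split(hsv)
    X,Y,Z=P[...,0],P[...,1],P[...,2]
    print(n)
    def reg(m,x0,x1,y0,y1,z0=-.02,z1=.15): return (m&(X>x0)&(X<x1)&(Y>y0)&(Y<y1)&(Z>z0)&(Z<z1))
    c=reg((S<60),.35,.5,.1,.2); print('counter z',np.median(Z[c]))
    b=reg((H>100)&(H<130)&(S>120),.4,.68,.2,.5); 
    o=reg((H<15)&(S>150),.4,.68,.2,.5)
    vu=lambda m: np.argwhere(m)[:,::-1]
    print('z blue,orange',np.median(Z[b]),np.percentile(Z[o],[50,90]))
    print('plate rect ray8',rect(ray(n,vu(b|o),.008)[:,:2]), 'blue',rect(ray(n,vu(b),.008)[:,:2]))
    print('bar rect ray34',rect(ray(n,vu(o),.034)[:,:2]))
    g=reg((H>50)&(H<90)&(S>80),.4,.65,-.1,.2); 
    print('green n',g.sum(),'rect cloud',rect(P[g][:,:2]), 'zr',np.percentile(Z[g],[1,50,99]))
    q=P[g&(Z>.03)&(Z<.085)]
    ce=q.mean(0); 
    for _ in range(5):
        u,s,vt=np.linalg.svd(q-q.mean(0),full_matrices=False); nn=vt[2]*np.sign(vt[2][2]); r=(q-q.mean(0))@nn; q=q[abs(r)<.004]
    print('plane n',nn,'c',q.mean(0),'resid',r.std(),len(q),'yaw',np.degrees(np.arctan2(nn[1],nn[0])))
    w=reg(V>0,.4,.75,-.4,-.12,.085,.112)
    k=cv2.connectedComponents(w.astype(np.uint8))[1]; k=k==np.argmax(np.bincount(k[k>0])); 
    print('cass top',rect(ray(n,vu(k),.1)[:,:2]),np.median(Z[k]))
    hull=cv2.fillConvexPoly(np.zeros((480,640),np.uint8),cv2.convexHull(vu(k).astype(np.int32)),1)
    hull=cv2.erode(hull,np.ones((7,7)))>0
    s=hull&(V<90); print('slot',rect(ray(n,vu(s),.1)[:,:2]),s.sum())
    np.save(n+'_g.npy',P[g])
    cr=im.copy()
    cr[b]=[0,255,255];cr[s]=[255,0,255];cr[g]=[255,255,0]
    cv2.imwrite(f'pics/{n}m.png',cr[200:420 if n=='side' else 330,120:500,::-1].repeat(2,0).repeat(2,1))
E
```

```text
top
counter z -0.0002538965193491934
z blue,orange 0.007769686494657174 [0.03234467 0.03661902]
plate rect ray8 (array([510.2, 329.2]), array([148.6,  98.7]), 57.9) blue (array([510.4, 329. ]), array([148.6,  98.1]), 57.9)
bar rect ray34 (array([499.3, 311. ]), array([15.8, 93.6]), 57.8)
green n 2086 rect cloud (array([506.7,  38.4]), array([127.6, 107.8]), 76.5) zr [-3.82793310e-05  2.44529977e-02  8.98282062e-02]
plane n [0.15882186 0.66041998 0.73390808] c [0.50634175 0.04064708 0.0597886 ] resid 0.0015887622711818613 536 yaw 76.47793205808325
cass top (array([ 546. , -282.2]), array([ 93.8, 153.7]), 60.1) 0.09942101861516073
slot (array([ 547.3, -284.8]), array([ 18.2, 109.8]), 59.9) 167
side
counter z 0.00040205938237307203
z blue,orange 0.008338100113153725 [0.02802584 0.03516736]
plate rect ray8 (array([603. , 326.1]), array([343.3, 175.3]), 0.7) blue (array([603. , 326.1]), array([343.3, 175.3]), 0.7)
bar rect ray34 (array([493.2, 297.6]), array([45.9, 95.4]), 59.2)
green n 1182 rect cloud (array([506.4,  35.4]), array([130.3, 107.6]), 76.7) zr [0.00184346 0.00741496 0.08954116]
plane n [0.12664701 0.48570838 0.86489763] c [0.49845579 0.02892776 0.05269908] resid 0.0019690232995673317 30 yaw 75.38570064710508
cass top (array([ 544.1, -290.6]), array([107.8, 150.1]), 60.1) 0.10001871938562948
slot (array([ 550.2, -282.6]), array([ 19.1, 110. ]), 60.2) 83
```

View pics/topm.png

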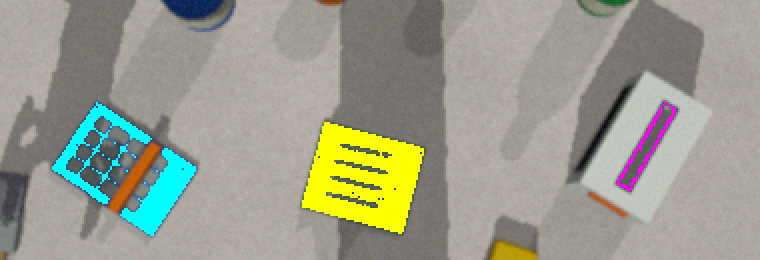

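The masks fit: screen (magenta/cyan overlays) at yaw ≈ -122°, stand x at yaw ≈ 76.5°, slot x at yaw ≈ 60°. Next I write the move helper.

```bash
cat >> h.py <<'E'
from scipy.spatial.transform import Rotation as Ro
def go(p,zt,yt,q=None,p0=None):
    "shift (cm) and turn from the measured pose to TCP p, tool z along zt, tool y along yt"
    o=monitor.get_obs(); R0=Ro.from_quat(o['tool_rot']) if q is None else q; p0=o['eef_pos'] if p0 is None else p0
    z=np.array(zt)/np.linalg.norm(zt); y=np.array(yt)-np.dot(yt,z)*z; y/=np.linalg.norm(y)
    R=Ro.from_matrix(np.stack([np.cross(y,z),y,z],1))
    print('d cm',np.round(R0.inv().apply(np.array(p)-p0)*100,2),'w',np.round((R0.inv()*R).as_rotvec(),3)); return R,np.array(p)
def yaw(a): a=np.radians(a); return np.array([np.cos(a),np.sin(a),0])
LIP=np.array([.5159,.0764,.022]); S=yaw(76.5); U=(-S+[0,0,1])*2**-.5; N=(S+[0,0,1])*2**-.5
E
python3 - <<'E'
from h import *
a=go([.4997,.312,.11],[0,0,-1],yaw(57.9))
go([.4997,.312,.011],[0,0,-1],yaw(57.9),*a)
E
```

```text
d cm [-34.7   -2.31   8.29] w [-0.002  0.     0.177]
d cm [0.  0.  9.9] w [0. 0. 0.]
```

Request:
arm_command([
  {"dx": -17,"dy": -1.2,"dz": 3,"wz": 0.1,"grip": 6},
  {"dx": -34.7,"dy": -2.31,"dz": 8.29,"wx": -0.002,"wz": 0.177,"grip": 6},
  {"dx": -34.7,"dy": -2.31,"dz": 8.29,"wx": -0.002,"wz": 0.177,"grip": 6},
  {"dx": -34.7,"dy": -2.31,"dz": 8.29,"wx": -0.002,"wz": 0.177,"grip": 6},
  {"dx": -34.7,"dy": -2.31,"dz": 8.29,"wx": -0.002,"wz": 0.177,"grip": 6},
  {"dx": -34.7,"dy": -2.31,"dz": 8.29,"wx": -0.002,"wz": 0.177,"grip": 6},
  {"dx": -34.7,"dy": -2.31,"dz": 8.29,"wx": -0.002,"wz": 0.177,"grip": 6},
  {"dx": -34.7,"dy": -2.31,"dz": 8.29,"wx": -0.002,"wz": 0.177,"grip": 6},
  {"dx": -34.7,"dy": -2.31,"dz": 8.29,"wx": -0.002,"wz": 0.177,"grip": 6},
  {"dx": -34.7,"dy": -2.31,"dz": 8.29,"wx": -0.002,"wz": 0.177,"grip": 6},
])

```text
validation failed for argument at $.in...
```

Run:
```python
from h import *
go([.4997,.312,.011],[0,0,-1],yaw(57.9))
```

```text
d cm [-34.7   -2.3   18.19] w [-0.002  0.     0.177]
```

Request:
arm_command([
  {"dx": -17,"dy": -1.2,"dz": 3,"wx": 0,"wy": 0,"wz": 0.1,"grip": 6},
  {"dx": -34.7,"dy": -2.3,"dz": 8.3,"wx": 0,"wy": 0,"wz": 0.177,"grip": 6},
  {"dx": -34.7,"dy": -2.3,"dz": 8.3,"wx": 0,"wy": 0,"wz": 0.177,"grip": 6},
  {"dx": -34.7,"dy": -2.3,"dz": 8.3,"wx": 0,"wy": 0,"wz": 0.177,"grip": 6},
  {"dx": -34.7,"dy": -2.3,"dz": 8.3,"wx": 0,"wy": 0,"wz": 0.177,"grip": 6},
  {"dx": -34.7,"dy": -2.3,"dz": 8.3,"wx": 0,"wy": 0,"wz": 0.177,"grip": 6},
  {"dx": -34.7,"dy": -2.3,"dz": 8.3,"wx": 0,"wy": 0,"wz": 0.177,"grip": 6},
  {"dx": -34.7,"dy": -2.3,"dz": 8.3,"wx": 0,"wy": 0,"wz": 0.177,"grip": 6},
  {"dx": -34.7,"dy": -2.3,"dz": 8.3,"wx": 0,"wy": 0,"wz": 0.177,"grip": 6},
  {"dx": -34.7,"dy": -2.3,"dz": 8.3,"wx": 0,"wy": 0,"wz": 0.177,"grip": 6},
])

```text
clock: 1.1
eef_pos: [0.499, 0.3131, 0.1104]
tool_rot: [0.276, 0.961, -0.0, -0.001]
ft_force: [-0.5, 0.1, 0.2]
grip_width: 0.0598
grasp_force: 0.0
```

Run:
```python
from h import *
go([.4997,.312,.011],[0,0,-1],yaw(57.9))
print(monitor.get_obs()['joint_pos'])
```

```text
d cm [-0.12 -0.05  9.94] w [-0.001 -0.001  0.001]
[5.59968555e-01 4.62596287e-01 1.05862023e-01 1.21535639e+00
 5.76124649e-04 1.11938685e+00]
```

Request:
arm_command([
  {"dx": -0.1,"dy": 0,"dz": 4,"wx": 0,"wy": 0,"wz": 0,"grip": 6},
  {"dx": -0.1,"dy": 0,"dz": 7,"wx": 0,"wy": 0,"wz": 0,"grip": 5},
  {"dx": -0.1,"dy": 0,"dz": 9,"wx": 0,"wy": 0,"wz": 0,"grip": 4},
  {"dx": -0.1,"dy": 0,"dz": 9.5,"wx": 0,"wy": 0,"wz": 0,"grip": 3},
  {"dx": -0.1,"dy": 0,"dz": 9.8,"wx": 0,"wy": 0,"wz": 0,"grip": 3},
  {"dx": -0.1,"dy": 0,"dz": 9.8,"wx": 0,"wy": 0,"wz": 0,"grip": 3},
])

```text
clock: 1.7
eef_pos: [0.501, 0.3135, 0.0139]
tool_rot: [0.276, 0.961, 0.001, 0.001]
ft_force: [0.4, -0.4, -0.0]
grip_width: 0.0303
grasp_force: 0.0
```

Request:
arm_command([
  {"dx": 0,"dy": 0,"dz": 0,"wx": 0,"wy": 0,"wz": 0,"grip": 1},
  {"dx": 0,"dy": 0,"dz": 0,"wx": 0,"wy": 0,"wz": 0,"grip": 0},
  {"dx": 0,"dy": 0,"dz": 0,"wx": 0,"wy": 0,"wz": 0,"grip": 0},
  {"dx": 0,"dy": 0,"dz": 0,"wx": 0,"wy": 0,"wz": 0,"grip": 0},
  {"dx": 0,"dy": 0,"dz": 0,"wx": 0,"wy": 0,"wz": 0,"grip": 0},
  {"dx": 0,"dy": 0,"dz": 0,"wx": 0,"wy": 0,"wz": 0,"grip": 0},
])

```text
clock: 2.3
eef_pos: [0.5009, 0.3122, 0.0126]
tool_rot: [0.276, 0.961, -0.0, -0.0]
ft_force: [-1.1, -0.4, 0.4]
grip_width: 0.0003
grasp_force: 0.0
```

Fingers shut on nothing; look.

Run:
```python
from m import *
s=snap('side');t=snap('top')
np.savez('s1.npz',im=s[0],d=s[1]);np.savez('t1.npz',im=t[0],d=t[1])
a=cv2.resize(s[0][150:270,190:340],(750,600),interpolation=cv2.INTER_CUBIC)[:,:390+10]
b=cv2.resize(t[0][220:340,120:260],(700,600),interpolation=cv2.INTER_CUBIC)
out=np.hstack([cv2.resize(s[0][160:250,210:310],(400,360)),cv2.resize(t[0][230:330,130:240],(396,360))])
cv2.imwrite('pics/look1.png',out[...,::-1])
```

```text
(no output)
```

View pics/look1.png

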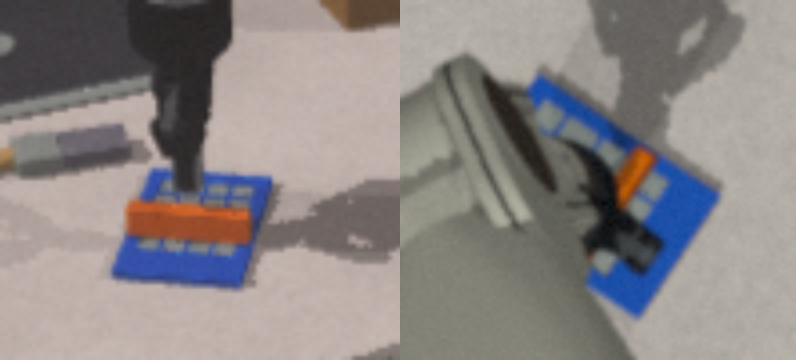

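The gripper stands on the mesh just foot-side of the bar (side crop, bar at (188,220), fingers at (188,185)), so the top-view position is off. I'll cross-check both cameras, using the gripper as a reference.

Run:
```python
from m import *
o=monitor.get_obs(); print(o['eef_pos'])
for n in('top','side'):
  for fn in (n+'0.npz',n[0]+'1.npz'):
    z=np.load(fn); im,d=z['im'],z['d']; P=cloud(n,d); H,S_,V=cv2.split(cv2.cvtColor(im,cv2.COLOR_RGB2HSV))
    X,Y,Z=np.moveaxis(P,2,0)
    roi=(X>.4)&(X<.62)&(Y>.22)&(Y<.43)&(Z>-.01)&(Z<.05)
    b=roi&(H>100)&(H<130)&(S_>120); o_=roi&(H<15)&(S_>150)
    vu=lambda m: np.argwhere(m)[:,::-1]
    print(fn,'blue',rect(P[b][:,:2]),'ray',rect(ray(n,vu(b),.008)[:,:2]),'bar cloud',rect(P[o_&(Z>.03)][:,:2]),(o_&(Z>.03)).sum())
    if '1' in fn:
        g=(V<70)&(X>.42)&(X<.58)&(Y>.24)&(Y<.4)&(Z>.015)&(Z<.06)
        print('finger cloud',g.sum(),np.round(P[g].mean(0),4) if g.any() else '', np.round(np.percentile(P[g],[5,95],axis=0),4) if g.any() else '')
    # red lid, scoop, yellow soap
    y=(H>20)&(H<32)&(S_>150)&(X>.35)&(X<.5)&(Y<-.03)&(Y>-.25)&(Z<.06)&(Z>.02); print('soap',rect(P[y][:,:2]))
    cp=(X>.4)&(X<.7)&(Y<-.15)&(Y>-.42)&(Z>.092)&(Z<.11); print('cass cloud',rect(P[cp][:,:2]),np.median(Z[cp]))
    c,f=cal(n); Vw=np.array(c['view']); q=Vw[:3,:3]@o['eef_pos']+Vw[:3,3]; print('tcp px',c['cx']-f*q[0]/q[2],c['cy']+f*q[1]/q[2])
```

```text
[0.50088052 0.31226359 0.01254284]
top0.npz blue (array([510.4, 329.1]), array([148.9,  98.6]), 58.0) ray (array([510.4, 329. ]), array([148.6,  98.1]), 57.9) bar cloud (array([499.6, 311.3]), array([14.9, 93.2]), 59.8) 166
soap (array([ 389.6, -135.4]), array([52.9, 83.2]), 73.8)
cass cloud (array([ 546.7, -284.8]), array([ 91.8, 151.5]), 60.2) 0.09960448484022072
tcp px 188.03504327864528 287.9213064342895
t1.npz blue (array([510.3, 328.4]), array([148.7,  98.1]), 57.9) ray (array([510.7, 328.6]), array([148.6,  98.1]), 57.5) bar cloud (array([522.8, 297.1]), array([13.4, 39. ]), 58.0) 61
finger cloud 0  
soap (array([ 389.4, -135.5]), array([53.3, 83.1]), 73.3)
cass cloud (array([ 546.8, -284.8]), array([ 91.3, 151. ]), 60.2) 0.09962841276856771
tcp px 188.03504327864528 287.9213064342895
side0.npz blue (array([511. , 329.5]), array([162.4,  98.6]), 57.6) ray (array([509.3, 327.7]), array([153.8,  99.1]), 58.4) bar cloud (array([498.1, 309.3]), array([25.1, 91.3]), 59.8) 99
soap (array([ 389.4, -137.9]), array([57.1, 83.2]), 75.2)
cass cloud (array([ 548.5, -283. ]), array([ 98.7, 150.3]), 60.5) 0.10027814345085967
tcp px 257.29033184397855 217.8225661911404
s1.npz blue (array([509.6, 327.9]), array([160.7,  99.5]), 58.6) ray (array([509.6, 327.8]), array([153.8,  99. ]), 58.1) bar cloud (array([499. , 310.8]), array([20.9, 91.7]), 60.1) 96
finger cloud 2 [0.4965 0.3025 0.059 ] [[0.4924 0.302  0.0583]
 [0.5006 0.3031 0.0598]]
soap (array([ 389.2, -138.3]), array([55.6, 83.3]), 76.1)
cass cloud (array([ 548.6, -283. ]), array([100.2, 150.1]), 60.1) 0.10034005989190649
tcp px 257.29033184397855 217.8225661911404
```

Run:
```python
from m import *
for n in('side','top'):
    z=np.load(n[0]+'1.npz'); z0=np.load(n+'0.npz'); P=cloud(n,z['d'])
    ch=(np.abs(z['d']-z0['d'])>.006)&(z['d']>0)&(z0['d']>0)
    m=ch&(abs(P[...,0]-.5)<.09)&(abs(P[...,1]-.312)<.09)&(P[...,2]<.17)
    Q=P[m]; print(n,len(Q))
    for a in np.arange(.0,.17,.01):
        q=Q[(Q[:,2]>=a)&(Q[:,2]<a+.01)]
        if len(q): print(round(a,2),len(q),np.round(q.mean(0)[:2],4), np.round(q.min(0)[:2],3),np.round(q.max(0)[:2],3))
vu=np.argwhere(cv2.absdiff(np.load('s1.npz')['im'],np.load('side0.npz')['im']).max(2)>50)
v=vu[(vu[:,1]>240)&(vu[:,1]<275)&(vu[:,0]>190)&(vu[:,0]<235)]; print('lowest changed rows',[(r,v[v[:,0]==r][:,1].min(),v[v[:,0]==r][:,1].max()) for r in np.unique(v[:,0])])
im=np.load('s1.npz')['im']; i0=np.load('t1.npz')['im']
o=np.hstack([cv2.resize(im[185:225,230:290],(420,280)),cv2.resize(i0[265:315,165:230],(364,280))])
cv2.imwrite('pics/look2.png',cv2.convertScaleAbs(o,alpha=1.8)[...,::-1])
```

```text
side 849
0.0 252 [0.5031 0.3008] [0.41  0.222] [0.589 0.4  ]
0.01 60 [0.4952 0.303 ] [0.442 0.245] [0.576 0.379]
0.02 30 [0.4956 0.3096] [0.455 0.283] [0.543 0.332]
0.03 27 [0.5014 0.3075] [0.458 0.279] [0.539 0.34 ]
0.04 2 [0.4944 0.3154] [0.494 0.313] [0.495 0.318]
0.05 14 [0.5005 0.3072] [0.489 0.299] [0.512 0.313]
0.06 22 [0.4979 0.305 ] [0.49  0.299] [0.513 0.316]
0.07 23 [0.4981 0.3041] [0.485 0.298] [0.512 0.311]
0.08 11 [0.499 0.305] [0.488 0.297] [0.514 0.316]
0.09 14 [0.4938 0.2952] [0.474 0.287] [0.514 0.314]
0.1 19 [0.4934 0.2925] [0.474 0.28 ] [0.521 0.325]
0.11 28 [0.4903 0.2854] [0.467 0.266] [0.524 0.322]
0.12 34 [0.493  0.2886] [0.463 0.26 ] [0.523 0.318]
0.13 44 [0.4866 0.2817] [0.459 0.256] [0.524 0.321]
0.14 56 [0.48   0.2759] [0.457 0.248] [0.521 0.312]
0.15 57 [0.4938 0.2905] [0.47  0.267] [0.523 0.315]
0.16 35 [0.4844 0.2832] [0.47  0.271] [0.511 0.308]
top 698
0.0 256 [0.5099 0.2738] [0.41  0.222] [0.59  0.368]
0.01 73 [0.5109 0.2956] [0.431 0.225] [0.582 0.365]
0.02 3 [0.5294 0.2947] [0.522 0.288] [0.541 0.302]
0.03 6 [0.527  0.2958] [0.512 0.285] [0.539 0.30
[... 530 characters left out ...]
int64(194), np.int64(246), np.int64(266)), (np.int64(195), np.int64(246), np.int64(266)), (np.int64(196), np.int64(247), np.int64(265)), (np.int64(197), np.int64(248), np.int64(274)), (np.int64(198), np.int64(248), np.int64(274)), (np.int64(199), np.int64(248), np.int64(274)), (np.int64(200), np.int64(247), np.int64(274)), (np.int64(201), np.int64(248), np.int64(274)), (np.int64(202), np.int64(254), np.int64(274)), (np.int64(203), np.int64(248), np.int64(274)), (np.int64(204), np.int64(248), np.int64(274)), (np.int64(205), np.int64(247), np.int64(274)), (np.int64(206), np.int64(247), np.int64(255)), (np.int64(207), np.int64(247), np.int64(248)), (np.int64(208), np.int64(246), np.int64(260))]
```

View pics/look2.png

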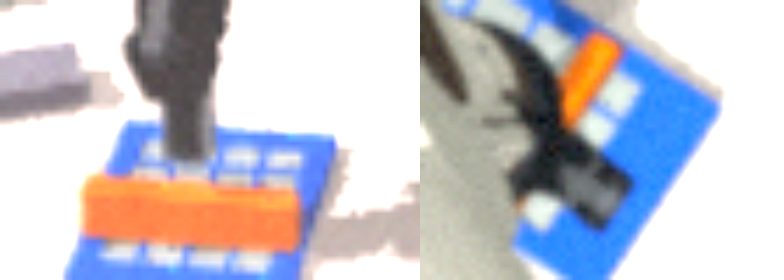

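Run:
```python
from m import *
a=np.load('s1.npz');b=np.load('side0.npz');P=cloud('side',a['d']);P0=cloud('side',b['d'])
for r in range(194,220): print(r,a['im'][r,256],b['im'][r,256],np.round(P[r,256]*1000),np.round(P0[r,256]*1000))
```

```text
194 [45 44 44] [130 120 117] [484. 265. 129.] [556. 470.  -1.]
195 [46 42 41] [154 140 137] [482. 260. 128.] [550. 455.   4.]
196 [47 43 46] [195 178 174] [484. 267. 121.] [550. 455.   0.]
197 [45 43 40] [195 179 175] [484. 266. 118.] [548. 450.  -0.]
198 [48 40 43] [179 166 160] [489. 280. 105.] [544. 437.   4.]
199 [45 41 40] [131 122 116] [489. 282. 101.] [543. 437.   1.]
200 [44 41 41] [136 123 120] [492. 292.  91.] [540. 429.   2.]
201 [48 44 45] [127 116 114] [497. 306.  78.] [540. 429.  -2.]
202 [51 46 48] [110 103 108] [495. 299.  79.] [536. 419.   1.]
203 [47 45 45] [ 48  59 113] [496. 303.  74.] [530. 401.   9.]
204 [46 45 44] [ 48  62 112] [495. 303.  70.] [526. 391.  12.]
205 [49 44 46] [ 60  71 103] [495. 302.  67.] [526. 391.   8.]
206 [55 50 51] [76 80 94] [495. 302.  64.] [525. 387.   7.]
207 [54 52 57] [77 82 95] [494. 299.  61.] [524. 384.   5.]
208 [ 85  90 104] [ 62  72 101] [497. 309.  52.] [518. 369.  11.]
209 [107 107 114] [78 78 83] [518. 370.   7.] [520. 374.   4.]
210 [143 117 107] [118  85  74] [515. 360.  10.] [516. 363.   8.]
211 [191 100  50] [187 100  51] [498. 313.  38.] [501. 320.  33.]
212 [208  97  43] [208 100  44] [497. 310.  36.] [496. 306.  39.]
213 [202  96  44] [202  99  43] [498. 313.  31.] [493. 301.  39.]
214 [157  78  46] [159  79  47] [497. 313.  27.] [496. 309.  30.]
215 [155  78  43] [155  78  45] [496. 310.  25.] [496. 309.  26.]
216 [153  76  43] [154  77  46] [495. 307.  24.] [494. 305.  25.]
217 [155  78  46] [153  76  43] [495. 306.  21.] [496. 310.  18.]
218 [156  79  46] [154  77  46] [493. 301.  21.] [495. 308.  16.]
219 [140  78  64] [139  78  61] [495. 308.  12.] [495. 308.  12.]
```

Run:
```python
from m import *
for n,fs in(('side',('side0','s1')),('top',('top0','t1'))):
  for f in fs:
    z=np.load(f+'.npz');P=cloud(n,z['d']);V=z['im'].max(2)
    c=np.array([.187,.464]) if '0' in f else np.array([.501,.312])
    m=(V<75)&(np.hypot(P[...,0]-c[0],P[...,1]-c[1])<.08)&(P[...,2]>.03)&(P[...,2]<.4)&(z['d']>0)
    Q=P[m]; Q=Q[np.argsort(Q[:,2])]; print(f,len(Q)); print(np.round(Q[:3000:max(1,len(Q)//14)]*1000).astype(int).tolist())
print(monitor.get_obs()['joint_pos'])
```

```text
side0 1079
[[203, 507, 246], [194, 504, 265], [205, 500, 286], [154, 397, 300], [183, 428, 314], [158, 406, 324], [204, 467, 332], [155, 401, 341], [155, 408, 350], [174, 428, 364], [171, 432, 371], [167, 436, 378], [210, 436, 386], [160, 438, 393], [221, 454, 400]]
s1 1302
[[501, 302, 58], [484, 267, 121], [475, 264, 145], [473, 289, 165], [477, 281, 188], [531, 293, 200], [479, 284, 211], [534, 299, 222], [524, 288, 239], [522, 287, 252], [502, 274, 265], [491, 273, 301], [474, 268, 346], [453, 302, 362]]
top0 1308
[[203, 503, 250], [213, 499, 291], [151, 399, 298], [209, 500, 306], [216, 516, 313], [175, 405, 324], [165, 398, 333], [211, 511, 342], [152, 404, 345], [160, 406, 348], [182, 426, 361], [175, 428, 372], [211, 436, 382], [225, 461, 391], [172, 428, 399]]
t1 366
[[496, 289, 102], [483, 262, 136], [467, 267, 142], [471, 273, 148], [482, 278, 156], [488, 277, 175], [501, 274, 193], [534, 295, 203], [485, 278, 214], [483, 279, 221], [506, 280, 224], [534, 297, 227], [511, 277, 258], [501, 271, 296], [493, 260, 395]]
[ 5.57454989e-01  5.49381242e-01 -2.59900960e-02  9.95582520e-01
  2.42686911e-05  1.11733832e+00]
```

Depth shows the fingertips about 40 mm higher than the reported TCP, both at the start and now. I treat the real tip as 40 mm short, so I'll open the gripper, go down the extra 4 cm and watch the force.

Request:
arm_command([
  {"dx": 0,"dy": 0,"dz": 0,"wx": 0,"wy": 0,"wz": 0,"grip": 5},
  {"dx": 0,"dy": 0,"dz": 0,"wx": 0,"wy": 0,"wz": 0,"grip": 5},
  {"dx": 0,"dy": 0,"dz": 0,"wx": 0,"wy": 0,"wz": 0,"grip": 5},
  {"dx": 0,"dy": 0,"dz": 1,"wx": 0,"wy": 0,"wz": 0,"grip": 5},
  {"dx": 0,"dy": 0,"dz": 2,"wx": 0,"wy": 0,"wz": 0,"grip": 5},
  {"dx": 0,"dy": 0,"dz": 2.8,"wx": 0,"wy": 0,"wz": 0,"grip": 5},
  {"dx": 0,"dy": 0,"dz": 3.4,"wx": 0,"wy": 0,"wz": 0,"grip": 5},
  {"dx": 0,"dy": 0,"dz": 3.8,"wx": 0,"wy": 0,"wz": 0,"grip": 5},
  {"dx": 0,"dy": 0,"dz": 3.8,"wx": 0,"wy": 0,"wz": 0,"grip": 5},
])

```text
clock: 3.3
eef_pos: [0.5003, 0.312, -0.0264]
tool_rot: [0.276, 0.961, -0.001, -0.001]
ft_force: [-0.8, -0.4, 0.9]
grip_width: 0.0501
grasp_force: 0.0
```

Request:
arm_command([
  {"dx": 0,"dy": 0,"dz": 0,"wx": 0,"wy": 0,"wz": 0,"grip": 1},
  {"dx": 0,"dy": 0,"dz": 0,"wx": 0,"wy": 0,"wz": 0,"grip": 0},
  {"dx": 0,"dy": 0,"dz": 0,"wx": 0,"wy": 0,"wz": 0,"grip": 0},
  {"dx": 0,"dy": 0,"dz": 0,"wx": 0,"wy": 0,"wz": 0,"grip": 0},
  {"dx": 0,"dy": 0,"dz": 0,"wx": 0,"wy": 0,"wz": 0,"grip": 0},
])

```text
clock: 3.8
eef_pos: [0.5014, 0.3126, -0.0247]
tool_rot: [0.276, 0.961, 0.0, 0.0]
ft_force: [0.2, -0.7, 3.5]
grip_width: 0.0125
grasp_force: 61.9
```

Request:
arm_command([
  {"dx": 0,"dy": 0,"dz": -1,"wx": 0,"wy": 0,"wz": 0,"grip": 0},
  {"dx": 0,"dy": 0,"dz": -3,"wx": 0,"wy": 0,"wz": 0,"grip": 0},
  {"dx": 0,"dy": 0,"dz": -6,"wx": 0,"wy": 0,"wz": 0,"grip": 0},
  {"dx": 0,"dy": 0,"dz": -9,"wx": 0,"wy": 0,"wz": 0,"grip": 0},
  {"dx": 0,"dy": 0,"dz": -12,"wx": 0,"wy": 0,"wz": 0,"grip": 0},
  {"dx": 0,"dy": 0,"dz": -14,"wx": 0,"wy": 0,"wz": 0,"grip": 0},
  {"dx": 0,"dy": 0,"dz": -15,"wx": 0,"wy": 0,"wz": 0,"grip": 0},
  {"dx": 0,"dy": 0,"dz": -15,"wx": 0,"wy": 0,"wz": 0,"grip": 0},
])

```text
clock: 4.6
eef_pos: [0.5017, 0.3128, 0.1262]
tool_rot: [0.276, 0.961, 0.001, 0.001]
ft_force: [-0.1, 0.5, -2.3]
grip_width: 0.0128
grasp_force: 61.3
```

Run:
```python
from h import *
print(monitor.get_obs()['grip_width'],monitor.get_obs()['ft_force'])
a=go(LIP+.105*U+.055*N,-N,-U)
```

```text
0.012835923797096173 [-0.14276386  0.53366742 -2.25670421]
d cm [-14.89 -22.63  -0.94] w [ 0.781 -0.126 -0.308]
```

Request:
arm_command([
  {"dx": -1.9,"dy": -2.8,"dz": -0.6,"wx": 0.098,"wy": -0.016,"wz": -0.039,"grip": 0},
  {"dx": -3.7,"dy": -5.7,"dz": -1,"wx": 0.195,"wy": -0.032,"wz": -0.077,"grip": 0},
  {"dx": -5.6,"dy": -8.5,"dz": -1.2,"wx": 0.293,"wy": -0.047,"wz": -0.116,"grip": 0},
  {"dx": -7.4,"dy": -11.3,"dz": -1.3,"wx": 0.39,"wy": -0.063,"wz": -0.154,"grip": 0},
  {"dx": -9.3,"dy": -14.1,"dz": -1.3,"wx": 0.488,"wy": -0.079,"wz": -0.193,"grip": 0},
  {"dx": -11.2,"dy": -17,"dz": -1.2,"wx": 0.586,"wy": -0.095,"wz": -0.231,"grip": 0},
  {"dx": -13,"dy": -19.8,"dz": -1,"wx": 0.683,"wy": -0.11,"wz": -0.27,"grip": 0},
  {"dx": -14.9,"dy": -22.6,"dz": -0.9,"wx": 0.781,"wy": -0.126,"wz": -0.308,"grip": 0},
  {"dx": -14.9,"dy": -22.6,"dz": -0.9,"wx": 0.781,"wy": -0.126,"wz": -0.308,"grip": 0},
  {"dx": -14.9,"dy": -22.6,"dz": -0.9,"wx": 0.781,"wy": -0.126,"wz": -0.308,"grip": 0},
])

```text
clock: 5.6
eef_pos: [0.5063, 0.0416, 0.1317]
tool_rot: [0.108, 0.917, -0.381, -0.048]
ft_force: [0.5, 0.6, -1.7]
grip_width: 0.0129
grasp_force: 61.3
```

```bash
cat > scr.py <<'E'
from m import *
def fit(n,im,d,ctr,r=.14,tol=.004):
    "blue plate face plane from depth: normal, and in-plane rect"
    P=cloud(n,d);H,S_,V=cv2.split(cv2.cvtColor(im,cv2.COLOR_RGB2HSV))
    m=(H>100)&(H<130)&(S_>110)&(d>0)&(np.linalg.norm(P-ctr,axis=2)<r)
    q=P[m]
    for t in(.02,.01,tol,tol,tol):
        c=np.median(q,0) if t==.02 else q.mean(0); nn=np.linalg.svd(q-c,full_matrices=False)[2][2]; q=q[abs((q-c)@nn)<t]
    return nn,q
E
python3 - <<'E'
from scr import *
ob=monitor.get_obs(); print(ob['eef_pos'],ob['grip_width']); go(LIP+.105*U+.055*N,-N,-U)
Y=np.cross(N,U)
c=LIP+.105*U+.08*N
for n in('side','top'):
    im,d=snap(n); cv2.imwrite(f'pics/{n}2.png',im[...,::-1]); np.savez(n+'2.npz',im=im,d=d)
    nn,q=fit(n,im,d,c); nn*=np.sign(nn@N)
    e=(q-LIP)@np.stack([U,Y,N],1)*1000
    print(n,len(q),'normal in UYN',np.round(nn@np.stack([U,Y,N],1),3),'rect',rect(e[:,:2]/1000),'N',np.percentile(e[:,2],[5,50,95]), 'expected face N: 80-7=73ish..')
E
```

```text
[0.50625728 0.04159341 0.13170537] 0.0129128200949102
d cm [-0.12 -0.19 -0.29] w [-0.003 -0.004  0.002]
side 229 normal in UYN [-0.02   0.005  1.   ] rect (array([90.6, -5. ]), array([148.6,  98.3]), 1.6) N [77.46248256 78.69151734 83.16821501] expected face N: 80-7=73ish..
top 874 normal in UYN [-0.001  0.003  1.   ] rect (array([86. , -2.8]), array([152.7,  99.6]), 0.6) N [82.58196949 85.41947846 88.34442632] expected face N: 80-7=73ish..
```

Offset hypothesis confirmed: the missing 40 mm lie along the tool axis. Lower onto the board.

Request:
arm_command([
  {"dx": 0,"dy": 0,"dz": 1.5,"wx": 0,"wy": 0,"wz": 0,"grip": 0},
  {"dx": 0,"dy": 0,"dz": 3,"wx": 0,"wy": 0,"wz": 0,"grip": 0},
  {"dx": 0,"dy": 0,"dz": 4.5,"wx": 0,"wy": 0,"wz": 0,"grip": 0},
  {"dx": 0,"dy": 0,"dz": 5.5,"wx": 0,"wy": 0,"wz": 0,"grip": 0},
  {"dx": 0,"dy": 0,"dz": 6.4,"wx": 0,"wy": 0,"wz": 0,"grip": 0},
  {"dx": 0,"dy": 0,"dz": 6.4,"wx": 0,"wy": 0,"wz": 0,"grip": 0},
])

```text
clock: 6.3
eef_pos: [0.496, -0.0028, 0.0882]
tool_rot: [0.108, 0.917, -0.381, -0.046]
ft_force: [-0.1, -0.4, -1.5]
grip_width: 0.0126
grasp_force: 61.2
```

Request:
arm_command([
  {"dx": 0,"dy": 0,"dz": 0.2,"wx": 0,"wy": 0,"wz": 0,"grip": 0},
  {"dx": 0,"dy": 0,"dz": 0.4,"wx": 0,"wy": 0,"wz": 0,"grip": 0},
  {"dx": 0,"dy": 0,"dz": 0.4,"wx": 0,"wy": 0,"wz": 0,"grip": 0},
])

```text
clock: 6.6
eef_pos: [0.496, -0.0049, 0.0857]
tool_rot: [0.108, 0.917, -0.381, -0.046]
ft_force: [0.6, 0.1, -1.3]
grip_width: 0.0124
grasp_force: 61.2
```

Run:
```python
from scr import *
ob=monitor.get_obs(); B=np.stack([U,np.cross(N,U),N],1)
print(ob['ft_force']@B,(ob['eef_pos']-LIP)@B*1000)
for n in('side','top'):
    im,d=snap(n); nn,q=fit(n,im,d,LIP+.09*U+.01*N); e=(q-LIP)@B*1000
    print(n,len(q),np.round(nn@B,3),rect(e[:,:2]/1000),np.percentile(e[:,2],[5,50,95]))
```

```text
[-1.04808885  0.54553732 -0.75056815] [104.24035828  -0.3726393  -14.17298062]
side 224 [ 0.02  0.   -1.  ] (array([90.9, -4.3]), array([148.6,  99.5]), 2.4) [11.52877244 12.65185983 17.75112478]
top 853 [ 0.001 -0.    -1.   ] (array([85.3, -2. ]), array([ 99.4, 156.3]), 89.9) [15.11644411 18.11672563 21.23044403]
```

Request:
arm_command([
  {"dx": 0,"dy": 0,"dz": 0.2,"wx": 0,"wy": 0,"wz": 0,"grip": 0},
  {"dx": 0,"dy": 0,"dz": 0.4,"wx": 0,"wy": 0,"wz": 0,"grip": 0},
  {"dx": 0,"dy": 0,"dz": 0.6,"wx": 0,"wy": 0,"wz": 0,"grip": 0},
  {"dx": 0,"dy": 0,"dz": 0.6,"wx": 0,"wy": 0,"wz": 0,"grip": 0},
])

```text
clock: 7.1
eef_pos: [0.4945, -0.0096, 0.0812]
tool_rot: [0.108, 0.917, -0.381, -0.046]
ft_force: [0.2, -0.3, -1.4]
grip_width: 0.0124
grasp_force: 61.2
```

Request:
arm_command([
  {"dx": 0,"dy": 0,"dz": 0.1,"wx": 0,"wy": 0,"wz": 0,"grip": 0},
  {"dx": 0,"dy": 0,"dz": 0.2,"wx": 0,"wy": 0,"wz": 0,"grip": 0},
  {"dx": 0,"dy": 0,"dz": 0.2,"wx": 0,"wy": 0,"wz": 0,"grip": 0},
])

```text
clock: 7.4
eef_pos: [0.4944, -0.0107, 0.0799]
tool_rot: [0.108, 0.917, -0.381, -0.046]
ft_force: [-0.1, -0.1, -1.2]
grip_width: 0.0126
grasp_force: 61.2
```

Request:
arm_command([
  {"dx": 0,"dy": 0,"dz": 0.1,"wx": 0,"wy": 0,"wz": 0,"grip": 0},
  {"dx": 0,"dy": 0,"dz": 0.1,"wx": 0,"wy": 0,"wz": 0,"grip": 0},
])

```text
clock: 7.6
eef_pos: [0.4945, -0.0111, 0.0795]
tool_rot: [0.108, 0.917, -0.381, -0.046]
ft_force: [-0.7, 2.0, -0.1]
grip_width: 0.0126
grasp_force: 61.6
```

Contact with the board. Slide down to the lip.

Request:
arm_command([
  {"dx": 0,"dy": 0.2,"dz": 0,"wx": 0,"wy": 0,"wz": 0,"grip": 0},
  {"dx": 0,"dy": 0.4,"dz": 0,"wx": 0,"wy": 0,"wz": 0,"grip": 0},
  {"dx": 0,"dy": 0.6,"dz": 0,"wx": 0,"wy": 0,"wz": 0,"grip": 0},
  {"dx": 0,"dy": 0.6,"dz": 0,"wx": 0,"wy": 0,"wz": 0,"grip": 0},
])

```text
clock: 8.0
eef_pos: [0.4956, -0.0069, 0.075]
tool_rot: [0.108, 0.917, -0.381, -0.046]
ft_force: [0.2, 2.5, 2.1]
grip_width: 0.0128
grasp_force: 61.7
```

Request:
arm_command([
  {"dx": 0,"dy": 0.1,"dz": 0,"wx": 0,"wy": 0,"wz": 0,"grip": 0},
  {"dx": 0,"dy": 0.2,"dz": 0,"wx": 0,"wy": 0,"wz": 0,"grip": 0},
  {"dx": 0,"dy": 0.2,"dz": 0,"wx": 0,"wy": 0,"wz": 0,"grip": 0},
])

```text
clock: 8.3
eef_pos: [0.4958, -0.0057, 0.0738]
tool_rot: [0.108, 0.917, -0.381, -0.046]
ft_force: [0.9, 1.3, 2.9]
grip_width: 0.0126
grasp_force: 61.8
```

Request:
arm_command([
  {"dx": 0,"dy": 0.1,"dz": 0,"wx": 0,"wy": 0,"wz": 0,"grip": 0},
  {"dx": 0,"dy": 0.1,"dz": 0,"wx": 0,"wy": 0,"wz": 0,"grip": 0},
])

```text
clock: 8.5
eef_pos: [0.496, -0.0051, 0.073]
tool_rot: [0.108, 0.917, -0.381, -0.046]
ft_force: [0.9, 0.9, 3.5]
grip_width: 0.0128
grasp_force: 61.9
```

Request:
arm_command([
  {"dx": 0,"dy": 0.1,"dz": 0,"wx": 0,"wy": 0,"wz": 0,"grip": 0},
  {"dx": 0,"dy": 0.1,"dz": 0,"wx": 0,"wy": 0,"wz": 0,"grip": 0},
])

```text
clock: 8.7
eef_pos: [0.496, -0.0046, 0.0725]
tool_rot: [0.108, 0.917, -0.381, -0.046]
ft_force: [0.4, 1.0, 4.6]
grip_width: 0.0126
grasp_force: 62.1
```

Run:
```python
from scr import *
ob=monitor.get_obs(); B=np.stack([U,np.cross(N,U),N],1)
print(ob['ft_force']@B,(ob['eef_pos']-LIP)@B*1000)
```

```text
[2.52241029 0.18617138 3.98001003] [ 94.7170368   -0.41216896 -23.23209697]
```

Request:
arm_command([
  {"dx": 0,"dy": 0.1,"dz": 0,"wx": 0,"wy": 0,"wz": 0,"grip": 0},
  {"dx": 0,"dy": 0.2,"dz": 0,"wx": 0,"wy": 0,"wz": 0,"grip": 0},
  {"dx": 0,"dy": 0.2,"dz": 0,"wx": 0,"wy": 0,"wz": 0,"grip": 0},
])

```text
clock: 9.0
eef_pos: [0.496, -0.0046, 0.0727]
tool_rot: [0.108, 0.916, -0.383, -0.046]
ft_force: [-1.3, -1.3, 11.3]
grip_width: 0.0124
grasp_force: 62.3
```

Run:
```python
from scr import *
ob=monitor.get_obs(); B=np.stack([U,np.cross(N,U),N],1)
print(ob['ft_force']@B,(ob['eef_pos']-LIP)@B*1000)
```

```text
[ 9.08157683 -0.96749759  6.90496384] [ 94.79465589  -0.44251569 -23.16427739]
```

Foot is hard against the lip. Release and back off.

Request:
arm_command([
  {"dx": 0,"dy": -0.1,"dz": 0,"wx": 0,"wy": 0,"wz": 0,"grip": 1.6},
  {"dx": 0,"dy": -0.1,"dz": 0,"wx": 0,"wy": 0,"wz": 0,"grip": 3},
  {"dx": 0,"dy": -0.1,"dz": 0,"wx": 0,"wy": 0,"wz": 0,"grip": 4},
  {"dx": 0,"dy": -0.1,"dz": 0,"wx": 0,"wy": 0,"wz": 0,"grip": 4},
  {"dx": 0,"dy": -0.1,"dz": 0,"wx": 0,"wy": 0,"wz": 0,"grip": 4},
  {"dx": 0,"dy": -0.1,"dz": -2,"wx": 0,"wy": 0,"wz": 0,"grip": 4},
  {"dx": 0,"dy": -0.1,"dz": -5,"wx": 0,"wy": 0,"wz": 0,"grip": 4},
  {"dx": 0,"dy": -0.1,"dz": -9,"wx": 0,"wy": 0,"wz": 0,"grip": 4},
  {"dx": 0,"dy": -0.1,"dz": -13,"wx": 0,"wy": 0,"wz": 0,"grip": 4},
  {"dx": 0,"dy": -0.1,"dz": -13,"wx": 0,"wy": 0,"wz": 0,"grip": 4},
])

```text
clock: 10.0
eef_pos: [0.5202, 0.0896, 0.166]
tool_rot: [0.108, 0.918, -0.379, -0.042]
ft_force: [1.4, -0.7, 0.4]
grip_width: 0.04
grasp_force: 0.0
```

Run:
```python
from scr import *
B=np.stack([U,np.cross(N,U),N],1); ims=[]
for n in('side','top'):
    im,d=snap(n); nn,q=fit(n,im,d,LIP+.08*U+.01*N); e=(q-LIP)@B*1000
    print(n,len(q),np.round(nn@B,3),rect(e[:,:2]/1000),np.percentile(e[:,2],[5,50,95]))
    ims.append(im)
o=np.hstack([cv2.resize(ims[0][220:320,230:330],(400,400)),cv2.resize(ims[1][230:330,250:350],(400,400))]); cv2.imwrite('pics/look3.png',o[...,::-1])
# regrasp: tool z=-U, tool y=+N, high waypoint then pre-grasp
print('waypoint, above right');a=go(LIP+.30*U+.004*N,-U,N)
print('pregrasp from there'); go(LIP+(.118-.04+.06)*U+.004*N,-U,N,*a)
print(monitor.get_obs()['joint_pos'],monitor.get_obs()['eef_pos'])
```

```text
side 147 [ 0.03   0.003 -1.   ] (array([92.1, -2.5]), array([127.1,  99.3]), 0.4) [2.93514764 5.1887573  9.25806486]
top 940 [ 0.005 -0.004 -1.   ] (array([75.1, -2.1]), array([ 99.3, 157. ]), 89.8) [ 6.16545299  9.35141975 12.39900175]
waypoint, above right
d cm [ 2.000e-02 -2.076e+01  1.034e+01] w [-1.572e+00 -1.000e-03  2.000e-03]
pregrasp from there
d cm [-0.   0.  16.2] w [0. 0. 0.]
[ 0.51028739  0.7599884   0.45339812  1.86140718 -0.54718543  0.91650969] [0.5181866  0.08660902 0.16298492]
```

View pics/look3.png

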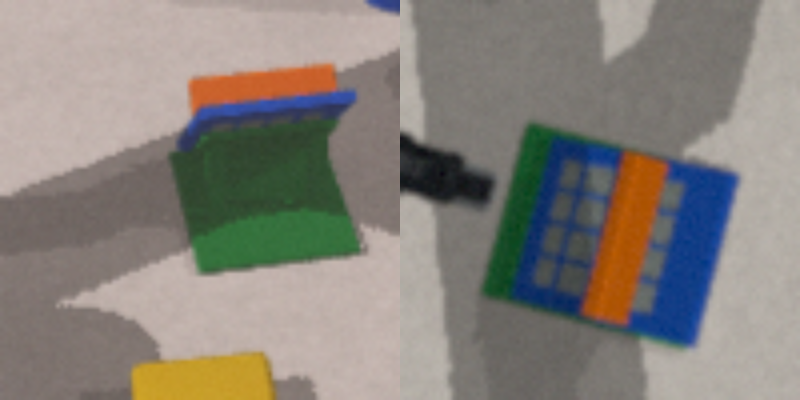

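Side crop shows the blue screen with its bar resting on the green stand; top crop shows the foot edge along the lip and the gripper clear at (450,170). Next I regrasp by the bare top edge.

Request:
arm_command([
  {"dx": 0,"dy": -3.5,"dz": -0.5,"wx": -0.14,"wy": 0,"wz": 0,"grip": 4},
  {"dx": 0,"dy": -6,"dz": -0.5,"wx": -0.28,"wy": 0,"wz": 0,"grip": 4},
  {"dx": 0,"dy": -8.5,"dz": -0.2,"wx": -0.42,"wy": 0,"wz": 0,"grip": 4},
  {"dx": 0,"dy": -11,"dz": 0.5,"wx": -0.56,"wy": 0,"wz": 0,"grip": 4},
  {"dx": 0,"dy": -13,"dz": 1.5,"wx": -0.7,"wy": 0,"wz": 0,"grip": 4},
  {"dx": 0,"dy": -15,"dz": 3,"wx": -0.84,"wy": 0,"wz": 0,"grip": 4},
  {"dx": 0,"dy": -16.5,"dz": 4.5,"wx": -0.98,"wy": 0,"wz": 0,"grip": 4},
  {"dx": 0,"dy": -18,"dz": 6,"wx": -1.12,"wy": 0,"wz": 0,"grip": 4},
  {"dx": 0,"dy": -19.5,"dz": 8,"wx": -1.26,"wy": 0,"wz": 0,"grip": 4},
  {"dx": 0,"dy": -20.8,"dz": 10,"wx": -1.4,"wy": 0,"wz": 0,"grip": 4},
])

```text
clock: 11.1
eef_pos: [0.4661, -0.1276, 0.2405]
tool_rot: [0.113, 0.946, 0.301, 0.037]
ft_force: [1.1, 0.6, -1.2]
grip_width: 0.0403
grasp_force: 0.0
```

Run:
```python
from h import *
go(LIP+.25*U+.005*N,-U,N)
print(monitor.get_obs()['joint_pos'],monitor.get_obs()['eef_pos'])
```

```text
d cm [-0.06  0.79  5.24] w [-0.169  0.003 -0.001]
[-0.65115389  0.35749908  0.11448398  1.60340748  0.55917571 -0.4929881 ] [ 0.46612508 -0.12763401  0.24050881]
```

Request:
arm_command([
  {"dx": -0.1,"dy": 0.4,"dz": 2,"wx": -0.1,"wy": 0,"wz": 0,"grip": 4},
  {"dx": -0.1,"dy": 0.8,"dz": 4,"wx": -0.169,"wy": 0,"wz": 0,"grip": 4},
  {"dx": -0.1,"dy": 0.8,"dz": 5.2,"wx": -0.169,"wy": 0,"wz": 0,"grip": 4},
  {"dx": -0.1,"dy": 0.8,"dz": 5.2,"wx": -0.169,"wy": 0,"wz": 0,"grip": 4},
  {"dx": -0.1,"dy": 0.8,"dz": 5.2,"wx": -0.169,"wy": 0,"wz": 0,"grip": 4},
])

```text
clock: 11.6
eef_pos: [0.4757, -0.0907, 0.2016]
tool_rot: [0.11, 0.918, 0.379, 0.043]
ft_force: [0.5, 0.4, -0.0]
grip_width: 0.0401
grasp_force: 0.0
```

Run:
```python
from scr import *
B=np.stack([U,np.cross(N,U),N],1)
print((monitor.get_obs()['eef_pos']-LIP)@B*1000)
go(LIP+.078*U+.005*N,-U,N)
im,d=snap('side'); im2,d2=snap('top')
for n,i,dd in(('side',im,d),('top',im2,d2)):
    P=cloud(n,dd); e=(P-LIP)@B*1000; m=(i.max(2)<75)&(dd>0)&(e[...,0]>230)&(e[...,0]<340)&(abs(e[...,2])<70)&(abs(e[...,1])<40)
    q=e[m]; q=q[np.argsort(q[:,0])]; print(n,len(q),np.round(q[::max(1,len(q)//12)]).astype(int).tolist())
```

```text
[ 2.48520509e+02 -1.10782426e-01  5.52021185e+00]
d cm [-5.000e-02  1.000e-02  1.705e+01] w [-0.004 -0.002 -0.003]
side 23 [[296, -2, -26], [298, -5, -26], [302, -7, -24], [303, -8, -26], [306, -9, -20], [319, -8, -26], [328, -7, -28], [332, -12, -41], [332, -12, -23], [334, -8, -26], [335, -10, -26], [335, -13, -26], [338, -4, -25], [338, -2, -25], [338, -13, -22], [338, 0, -30], [339, 1, -33], [339, -13, -38], [339, -3, -28], [340, -4, -23], [340, -4, -21], [340, -11, -25], [340, -7, -25]]
top 107 [[292, -6, 35], [298, -2, 37], [301, 6, 41], [303, -3, 36], [306, 2, 39], [308, -6, 39], [311, -6, 39], [314, -1, 41], [316, -2, 34], [319, 6, 40], [324, -6, 43], [337, 6, 58], [339, -7, 55], [340, -12, 57]]
```

Request:
arm_command([
  {"dx": 0,"dy": 0,"dz": 3,"wx": 0,"wy": 0,"wz": 0,"grip": 4},
  {"dx": 0,"dy": 0,"dz": 6,"wx": 0,"wy": 0,"wz": 0,"grip": 4},
  {"dx": 0,"dy": 0,"dz": 9,"wx": 0,"wy": 0,"wz": 0,"grip": 4},
  {"dx": 0,"dy": 0,"dz": 12,"wx": 0,"wy": 0,"wz": 0,"grip": 4},
  {"dx": 0,"dy": 0,"dz": 14.5,"wx": 0,"wy": 0,"wz": 0,"grip": 4},
  {"dx": 0,"dy": 0,"dz": 16.2,"wx": 0,"wy": 0,"wz": 0,"grip": 4},
  {"dx": 0,"dy": 0,"dz": 17,"wx": 0,"wy": 0,"wz": 0,"grip": 4},
  {"dx": 0,"dy": 0,"dz": 17,"wx": 0,"wy": 0,"wz": 0,"grip": 4},
])

```text
clock: 12.5
eef_pos: [0.5042, 0.0264, 0.0816]
tool_rot: [0.108, 0.918, 0.378, 0.044]
ft_force: [-0.0, 0.2, 0.2]
grip_width: 0.0399
grasp_force: 0.0
```

Run:
```python
from scr import *
B=np.stack([U,np.cross(N,U),N],1);o=monitor.get_obs()
print((o['eef_pos']-LIP)@B*1000,o['ft_force']@B)
ims=[snap(n)[0] for n in('side','top')]
o=np.hstack([cv2.resize(ims[0][200:300,230:330],(400,400)),cv2.resize(ims[1][230:330,270:370],(400,400))]); cv2.imwrite('pics/look4.png',cv2.convertScaleAbs(o,alpha=1.5)[...,::-1])
```

```text
[78.4516117   0.25642114  5.84156574] [ 0.01908946 -0.07447741  0.30769586]
```

View pics/look4.png

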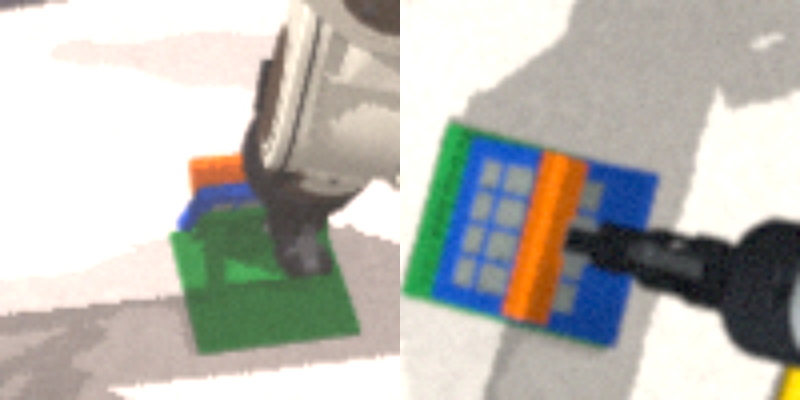

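Side crop: lower finger below the overhang; top crop: upper finger above the bare plate at (600,240), straddling the top edge. Close and lift.

Request:
arm_command([
  {"dx": 0,"dy": 0,"dz": 0,"wx": 0,"wy": 0,"wz": 0,"grip": 2},
  {"dx": 0,"dy": 0,"dz": 0,"wx": 0,"wy": 0,"wz": 0,"grip": 1.4},
  {"dx": 0,"dy": 0,"dz": 0,"wx": 0,"wy": 0,"wz": 0,"grip": 0.6},
  {"dx": 0,"dy": 0,"dz": 0,"wx": 0,"wy": 0,"wz": 0,"grip": 0},
  {"dx": 0,"dy": 0,"dz": 0,"wx": 0,"wy": 0,"wz": 0,"grip": 0},
  {"dx": 0,"dy": 0,"dz": 0,"wx": 0,"wy": 0,"wz": 0,"grip": 0},
])

```text
clock: 13.2
eef_pos: [0.5049, 0.0252, 0.0823]
tool_rot: [0.109, 0.918, 0.378, 0.045]
ft_force: [-1.4, -4.0, 6.2]
grip_width: 0.0072
grasp_force: 58.7
```

Run:
```python
from scr import *
B=np.stack([U,np.cross(N,U),N],1);o=monitor.get_obs()
print((o['eef_pos']-LIP)@B*1000,o['ft_force']@B)
# lift 2.5 cm off normal & up, then to hover over slot: tip z=.25
p1=LIP+.078*U+.005*N+.04*N+.09*np.array([0,0,1.])
print('lift');a=go(p1,-U,N)
M=np.array([.5478,-.284,.100]); X=yaw(60)
print('hover from now');go(M+np.array([0,0,.118-.04+.05]),[0,0,-1],X)
print('hover from lift');go(M+np.array([0,0,.118-.04+.05]),[0,0,-1],X,*a)
```

```text
[79.63787532  1.26527566  5.57371158] [ 7.36841211 -0.38924462  1.46729876]
lift
d cm [ 0.13 10.28 -6.24] w [-0.004  0.001 -0.001]
hover from now
d cm [-11.41 -10.36 -30.81] w [ 0.776 -0.112  0.272]
hover from lift
d cm [-11.52 -20.55 -24.66] w [ 0.78  -0.113  0.273]
```

Request:
arm_command([
  {"dx": 0,"dy": 0.8,"dz": -0.3,"wx": 0,"wy": 0,"wz": 0,"grip": 0},
  {"dx": 0,"dy": 2.5,"dz": -1,"wx": 0,"wy": 0,"wz": 0,"grip": 0},
  {"dx": 0,"dy": 5,"dz": -3,"wx": 0,"wy": 0,"wz": 0,"grip": 0},
  {"dx": 0,"dy": 7.5,"dz": -4.5,"wx": 0,"wy": 0,"wz": 0,"grip": 0},
  {"dx": 0,"dy": 9.5,"dz": -5.8,"wx": 0,"wy": 0,"wz": 0,"grip": 0},
  {"dx": 0,"dy": 10.3,"dz": -6.2,"wx": 0,"wy": 0,"wz": 0,"grip": 0},
  {"dx": 0,"dy": 10.3,"dz": -6.2,"wx": 0,"wy": 0,"wz": 0,"grip": 0},
])

```text
clock: 13.9
eef_pos: [0.5118, 0.0549, 0.1994]
tool_rot: [0.108, 0.919, 0.378, 0.045]
ft_force: [-0.1, 0.1, -2.2]
grip_width: 0.0071
grasp_force: 58.5
```

Request:
arm_command([
  {"dx": -0.6,"dy": -1,"dz": -2.5,"wx": 0.07,"wy": -0.01,"wz": 0.02,"grip": 0},
  {"dx": -1.7,"dy": -3.1,"dz": -5,"wx": 0.17,"wy": -0.02,"wz": 0.05,"grip": 0},
  {"dx": -3.5,"dy": -6.2,"dz": -8.5,"wx": 0.28,"wy": -0.04,"wz": 0.1,"grip": 0},
  {"dx": -5.2,"dy": -9.3,"dz": -12,"wx": 0.39,"wy": -0.056,"wz": 0.137,"grip": 0},
  {"dx": -6.9,"dy": -12.3,"dz": -15.5,"wx": 0.5,"wy": -0.07,"wz": 0.175,"grip": 0},
  {"dx": -8.6,"dy": -15.4,"dz": -19,"wx": 0.6,"wy": -0.086,"wz": 0.21,"grip": 0},
  {"dx": -10.1,"dy": -18,"dz": -22,"wx": 0.7,"wy": -0.1,"wz": 0.245,"grip": 0},
  {"dx": -11.2,"dy": -20,"dz": -24,"wx": 0.78,"wy": -0.113,"wz": 0.273,"grip": 0},
  {"dx": -11.5,"dy": -20.6,"dz": -24.7,"wx": 0.78,"wy": -0.113,"wz": 0.273,"grip": 0},
  {"dx": -11.5,"dy": -20.6,"dz": -24.7,"wx": 0.78,"wy": -0.113,"wz": 0.273,"grip": 0},
])

```text
clock: 14.9
eef_pos: [0.5478, -0.2837, 0.2259]
tool_rot: [0.259, 0.966, -0.001, -0.003]
ft_force: [-1.0, -0.1, -2.5]
grip_width: 0.007
grasp_force: 58.8
```

Run:
```python
from scr import *
M=np.array([.5478,-.284,.100]); X=yaw(60);Yc=yaw(150)
o=monitor.get_obs();print(o['eef_pos'],o['ft_force'],o['joint_pos']); go(M+np.array([0,0,.128]),[0,0,-1],X)
C=np.stack([X,Yc,[0,0,1]],1)
for n in('side','top'):
    im,d=snap(n);np.savez(n+'5.npz',im=im,d=d)
    P=cloud(n,d); e=(P-M)@C*1000; H,S_,V=cv2.split(cv2.cvtColor(im,cv2.COLOR_RGB2HSV))
    b=(H>100)&(H<130)&(S_>100)&(d>0)&(abs(e[...,0])<60)&(abs(e[...,1])<80)&(e[...,2]>10)&(e[...,2]<230)
    q=e[b]; print(n,len(q),np.round(np.percentile(q,[1,50,99],axis=0)))
    if len(q)>60:
        print(' yz rect',rect(q[:,1:]/1000))
        A=np.c_[q[:,1:],np.ones(len(q))]; k=np.ones(len(q),bool)
        for _ in range(4):
            s=np.linalg.lstsq(A[k],q[k,0],rcond=None)[0]; k=abs(A@s-q[:,0])<4
        print(' x = ay+bz+c',s,k.sum())
o=np.hstack([cv2.resize(np.load('side5.npz')['im'][200:350,300:430],(390,450)),cv2.resize(np.load('top5.npz')['im'][200:340,380:500],(386,450))]); cv2.imwrite('pics/look5.png',o[...,::-1])
```

```text
[ 0.54779578 -0.28373934  0.22591452] [-0.99076604 -0.11621117 -2.48566452] [-0.47636484  0.47984348  0.43441619  1.53026877 -0.0028056   0.04753538]
d cm [-0.01 -0.02 -0.21] w [-0.003 -0.005 -0.   ]
side 1416 [[ -6. -46.  50.]
 [ -2.   4. 134.]
 [  3.  52. 198.]]
 yz rect (array([  2.9, 128.6]), array([ 99.7, 162.9]), 0.2)
 x = ay+bz+c [-7.53545219e-04 -1.34165655e-03 -1.97834938e+00] 1364
top 200 [[ -3.  13.  53.]
 [  4.  40. 187.]
 [  5.  54. 201.]]
 yz rect (array([ 39.5, 135.2]), array([ 43.5, 180.8]), 7.7)
 x = ay+bz+c [-0.03013379 -0.00604782  5.41400347] 180
```

View pics/look5.png

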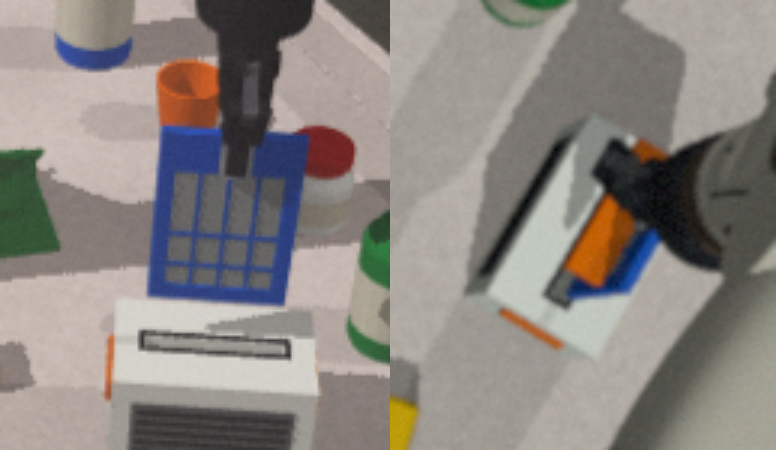

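Side crop: plate vertical above the slot with its foot at (150..283, ~298) and the slot at (140..290, ~345). The plate sits about 3.5 mm left, along the slot's +y. Shift it and come down to just above the mouth.

Request:
arm_command([
  {"dx": -0.2,"dy": 0,"dz": 0.5,"wx": -0.003,"wy": -0.005,"wz": 0,"grip": 0},
  {"dx": -0.37,"dy": 0,"dz": 1.5,"wx": -0.003,"wy": -0.005,"wz": 0,"grip": 0},
  {"dx": -0.37,"dy": 0,"dz": 2.5,"wx": -0.003,"wy": -0.005,"wz": 0,"grip": 0},
  {"dx": -0.37,"dy": 0,"dz": 3.5,"wx": -0.003,"wy": -0.005,"wz": 0,"grip": 0},
  {"dx": -0.37,"dy": 0,"dz": 4.1,"wx": -0.003,"wy": -0.005,"wz": 0,"grip": 0},
  {"dx": -0.37,"dy": 0,"dz": 4.1,"wx": -0.003,"wy": -0.005,"wz": 0,"grip": 0},
  {"dx": -0.37,"dy": 0,"dz": 4.1,"wx": -0.003,"wy": -0.005,"wz": 0,"grip": 0},
])

```text
clock: 15.7
eef_pos: [0.5516, -0.2857, 0.187]
tool_rot: [0.259, 0.966, -0.001, 0.002]
ft_force: [-0.4, 0.9, -2.0]
grip_width: 0.0072
grasp_force: 58.9
```

```bash
cat > chk.py <<'E'
from scr import *
M=np.array([.5478,-.284,.100]); X=yaw(60);Yc=yaw(150);C=np.stack([X,Yc,[0,0,1]],1)
def chk(k,f=''):
    o=monitor.get_obs();print('tcp in M frame',(o['eef_pos']-M)@C*1000,'F',o['ft_force']@C,o['grip_width'])
    im,d=snap('side'); P=cloud('side',d); e=(P-M)@C*1000; H,S_,V=cv2.split(cv2.cvtColor(im,cv2.COLOR_RGB2HSV))
    b=(H>100)&(H<130)&(S_>100)&(d>0)&(abs(e[...,0])<30)&(abs(e[...,1])<80)&(e[...,2]>-5)&(e[...,2]<230)
    q=e[b]; print(len(q),'x med',np.median(q[:,0]),'yz rect',rect(q[:,1:]/1000),'z lo/hi',np.percentile(q[:,2],[.5,99.5]))
    if f: cv2.imwrite(f,cv2.resize(im[200:350,300:430],(650,750))[150:750][...,::-1])
E
python3 -c "from chk import *; chk(6,'pics/look6.png')"
```

```text
tcp in M frame [ 0.39026148 -4.1082499  86.96226558] F [ 0.56460431  0.73337478 -2.03613252] 0.00716421173297009
1354 x med -1.9229194837301595 yz rect (array([-1.2, 88.6]), array([163.5,  99.6]), 89.9) z lo/hi [  8.40528026 159.38369139]
```

View pics/look6.png

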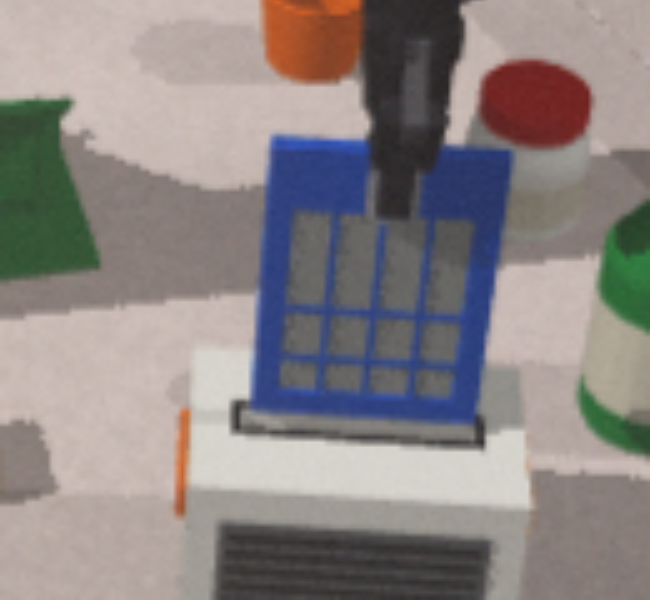

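```bash
cat > fine.py <<'E'
from chk import *
def rayplane(n,uv,p,nrm):
    a=ray(n,uv,0.);b=ray(n,uv,.5); t=((p-a)@nrm)/((b-a)@nrm); return a+(b-a)*t[:,None]
def fine(n='side'):
    z=np.load('side0.npz'); im=z['im']; V=im.max(2)
    e=(ray(n,np.argwhere(np.ones((480,640)))[:,::-1],.1)-M)@C*1000; E=e.reshape(480,640,3)
    box=(abs(E[...,0])<14)&(abs(E[...,1])<62); dk=box&(V<100)
    q=E[dk]; print('slot dark',len(q),rect(q[:,:2]/1000),np.percentile(q,[0,2,98,100],axis=0)[:,:2].round(1).tolist())
    # sub-pixel: profile of brightness along y at |x|<4
    im2,d=snap(n); H,S_,_=cv2.split(cv2.cvtColor(im2,cv2.COLOR_RGB2HSV))
    F=((rayplane(n,np.argwhere(np.ones((480,640)))[:,::-1],M-.002*X,X)-M)@C*1000).reshape(480,640,3)
    b=(H>100)&(H<130)&(S_>100)&(abs(F[...,1])<75)&(F[...,2]<170)&(F[...,2]>0)
    for r in range(260,330,4):
        c=np.flatnonzero(b[r]); 
        if len(c)>20: print(r,c.min(),c.max(),F[r,c.min()].round(1)[1:],F[r,c.max()].round(1)[1:],'mid',(F[r,c.min(),1]+F[r,c.max(),1])/2)
    for r in np.unique(np.argwhere(dk)[:,0]): c=np.flatnonzero(dk[r]);print('slot row',r,c.min(),c.max(),len(c),E[r,c.min()].round(1)[:2],E[r,c.max()].round(1)[:2])
E
python3 -c "from fine import *; fine()"
```

```text
slot dark 118 (array([ 2.3, -1.4]), array([ 19.3, 110.2]), 0.2) [[-7.6, -56.5], [-7.3, -56.1], [11.9, 53.5], [12.1, 53.7]]
260 355 402 [ 45.8 154.3] [-50.3 162. ] mid -2.247386313048782
264 354 401 [ 47.2 143.6] [-49.5 151.4] mid -1.1511313797694704
268 353 401 [ 48.6 132.8] [-50.7 140.9] mid -1.0683633060772735
272 353 400 [ 47.9 122.1] [-49.9 130.1] mid -1.0012314201583195
292 352 397 [46.4 66.3] [-49.8  74.7] mid -1.6978357599262992
308 351 395 [45.7 19.3] [-50.7  28.1] mid -2.498208526650643
312 362 394 [20.5  9.5] [-49.8  16. ] mid -14.61413412951423
slot row 310 347 348 2 [11.4 53.7] [11.6 51.5]
slot row 311 347 364 18 [ 8.1 53.6] [11.9 15.3]
slot row 312 347 379 16 [ 4.9 53.6] [ 11.9 -18.5]
slot row 313 347 395 17 [ 1.6 53.5] [ 12.1 -54.4]
slot row 314 347 396 6 [-1.6 53.4] [  9.1 -56.5]
slot row 315 347 396 7 [-4.8 53.3] [  5.8 -56.3]
slot row 316 349 396 18 [-7.6 48.8] [  2.6 -56.2]
slot row 317 365 396 16 [-7.3 13.2] [ -0.6 -56. ]
slot row 318 380 396 17 [ -7.3 -20.2] [ -3.8 -55.9]
slot row 319 396 396 1 [ -7.  -55.7] [ -7.  -55.7]
```

Request:
arm_command([
  {"dx": 0.1,"dy": 0,"dz": 0.2,"wx": 0,"wy": 0,"wz": 0,"grip": 0},
  {"dx": 0.1,"dy": 0,"dz": 0.5,"wx": 0,"wy": 0,"wz": 0,"grip": 0},
  {"dx": 0.1,"dy": 0,"dz": 0.7,"wx": 0,"wy": 0,"wz": 0,"grip": 0},
  {"dx": 0.1,"dy": 0,"dz": 0.7,"wx": 0,"wy": 0,"wz": 0,"grip": 0},
])

```text
clock: 16.2
eef_pos: [0.5505, -0.2852, 0.1796]
tool_rot: [0.259, 0.966, -0.001, 0.001]
ft_force: [0.1, 0.4, -2.3]
grip_width: 0.0072
grasp_force: 58.9
```

Request:
arm_command([
  {"dx": 0,"dy": 0,"dz": 0.2,"wx": 0,"wy": 0,"wz": 0,"grip": 0},
  {"dx": 0,"dy": 0,"dz": 0.3,"wx": 0,"wy": 0,"wz": 0,"grip": 0},
  {"dx": 0,"dy": 0,"dz": 0.3,"wx": 0,"wy": 0,"wz": 0,"grip": 0},
])

```text
clock: 16.5
eef_pos: [0.5507, -0.2853, 0.1768]
tool_rot: [0.259, 0.966, -0.001, 0.002]
ft_force: [-0.3, -0.8, -1.8]
grip_width: 0.0071
grasp_force: 58.9
```

Request:
arm_command([
  {"dx": 0,"dy": 0,"dz": 0.2,"wx": 0,"wy": 0,"wz": 0,"grip": 0},
  {"dx": 0,"dy": 0,"dz": 0.3,"wx": 0,"wy": 0,"wz": 0,"grip": 0},
  {"dx": 0,"dy": 0,"dz": 0.3,"wx": 0,"wy": 0,"wz": 0,"grip": 0},
])

```text
clock: 16.8
eef_pos: [0.5506, -0.2853, 0.1738]
tool_rot: [0.259, 0.966, -0.001, 0.002]
ft_force: [-0.1, -0.5, -2.0]
grip_width: 0.007
grasp_force: 58.9
```

Request:
arm_command([
  {"dx": 0,"dy": 0,"dz": 0.2,"wx": 0,"wy": 0,"wz": 0,"grip": 0},
  {"dx": 0,"dy": 0,"dz": 0.4,"wx": 0,"wy": 0,"wz": 0,"grip": 0},
  {"dx": 0,"dy": 0,"dz": 0.4,"wx": 0,"wy": 0,"wz": 0,"grip": 0},
])

```text
clock: 17.1
eef_pos: [0.5505, -0.2852, 0.1696]
tool_rot: [0.259, 0.966, -0.001, 0.002]
ft_force: [-0.4, -0.2, -1.9]
grip_width: 0.0072
grasp_force: 58.9
```

Request:
arm_command([
  {"dx": 0,"dy": 0,"dz": 0.2,"wx": 0,"wy": 0,"wz": 0,"grip": 0},
  {"dx": 0,"dy": 0,"dz": 0.4,"wx": 0,"wy": 0,"wz": 0,"grip": 0},
  {"dx": 0,"dy": 0,"dz": 0.6,"wx": 0,"wy": 0,"wz": 0,"grip": 0},
  {"dx": 0,"dy": 0,"dz": 0.6,"wx": 0,"wy": 0,"wz": 0,"grip": 0},
])

```text
clock: 17.5
eef_pos: [0.5506, -0.2852, 0.1636]
tool_rot: [0.259, 0.966, -0.001, 0.002]
ft_force: [-0.6, 0.1, -1.0]
grip_width: 0.0075
grasp_force: 58.9
```

```bash
python3 -c "from chk import *; chk(7)"
```

```text
tcp in M frame [ 0.30993615 -3.01112925 63.59532471] F [-0.20926536  0.52723954 -0.98835805] 0.007464731261519566
1152 x med -1.8949346554465887 yz rect (array([-0.1, 74.4]), array([156.4, 100. ]), 89.9) z lo/hi [ -2.58423814 135.65801442]
```

The foot is about 14 mm inside the slot without resistance. Continue down.

Request:
arm_command([
  {"dx": 0,"dy": 0,"dz": 0.4,"wx": 0,"wy": 0,"wz": 0,"grip": 0},
  {"dx": 0,"dy": 0,"dz": 0.8,"wx": 0,"wy": 0,"wz": 0,"grip": 0},
  {"dx": 0,"dy": 0,"dz": 1.2,"wx": 0,"wy": 0,"wz": 0,"grip": 0},
  {"dx": 0,"dy": 0,"dz": 1.6,"wx": 0,"wy": 0,"wz": 0,"grip": 0},
  {"dx": 0,"dy": 0,"dz": 1.6,"wx": 0,"wy": 0,"wz": 0,"grip": 0},
])

```text
clock: 18.05
eef_pos: [0.5503, -0.2852, 0.147]
tool_rot: [0.259, 0.966, -0.001, 0.001]
ft_force: [-0.8, -0.4, -2.4]
grip_width: 0.0071
grasp_force: 58.9
```

Request:
arm_command([
  {"dx": 0,"dy": 0,"dz": 0.2,"wx": 0,"wy": 0,"wz": 0,"grip": 0},
  {"dx": 0,"dy": 0,"dz": 0.4,"wx": 0,"wy": 0,"wz": 0,"grip": 0},
  {"dx": 0,"dy": 0,"dz": 0.6,"wx": 0,"wy": 0,"wz": 0,"grip": 0},
  {"dx": 0,"dy": 0,"dz": 0.8,"wx": 0,"wy": 0,"wz": 0,"grip": 0},
  {"dx": 0,"dy": 0,"dz": 1,"wx": 0,"wy": 0,"wz": 0,"grip": 0},
])

```text
clock: 18.55
eef_pos: [0.5508, -0.2856, 0.138]
tool_rot: [0.259, 0.966, -0.002, 0.002]
ft_force: [0.3, -0.9, -1.6]
grip_width: 0.0074
grasp_force: 58.9
```

Request:
arm_command([
  {"dx": 0,"dy": 0,"dz": 0.2,"wx": 0,"wy": 0,"wz": 0,"grip": 0},
  {"dx": 0,"dy": 0,"dz": 0.4,"wx": 0,"wy": 0,"wz": 0,"grip": 0},
  {"dx": 0,"dy": 0,"dz": 0.6,"wx": 0,"wy": 0,"wz": 0,"grip": 0},
  {"dx": 0,"dy": 0,"dz": 0.8,"wx": 0,"wy": 0,"wz": 0,"grip": 0},
  {"dx": 0,"dy": 0,"dz": 1,"wx": 0,"wy": 0,"wz": 0,"grip": 0},
])

```text
clock: 19.05
eef_pos: [0.5508, -0.2864, 0.1283]
tool_rot: [0.259, 0.966, -0.002, 0.002]
ft_force: [-1.3, -3.3, 0.5]
grip_width: 0.0071
grasp_force: 59.1
```

```bash
python3 -c "from chk import *; chk(8)"
```

```text
tcp in M frame [-0.5461689  -3.75544974 28.34231279] F [-3.54735847 -0.52215009  0.51531688] 0.007065842837975405
849 x med -2.810067217764361 yz rect (array([-1.1, 59. ]), array([122.4,  98.6]), 89.5) z lo/hi [  1.12307054 101.62186237]
```

Request:
arm_command([
  {"dx": 0,"dy": 0,"dz": 0.3,"wx": 0,"wy": 0,"wz": 0,"grip": 0},
  {"dx": 0,"dy": 0,"dz": 0.6,"wx": 0,"wy": 0,"wz": 0,"grip": 0},
  {"dx": 0,"dy": 0,"dz": 0.9,"wx": 0,"wy": 0,"wz": 0,"grip": 0},
  {"dx": 0,"dy": 0,"dz": 1.2,"wx": 0,"wy": 0,"wz": 0,"grip": 0},
  {"dx": 0,"dy": 0,"dz": 1.2,"wx": 0,"wy": 0,"wz": 0,"grip": 0},
])

```text
clock: 19.6
eef_pos: [0.5507, -0.2859, 0.1155]
tool_rot: [0.259, 0.966, -0.002, 0.002]
ft_force: [-1.6, -4.0, -0.9]
grip_width: 0.0069
grasp_force: 58.7
```

Request:
arm_command([
  {"dx": 0,"dy": 0,"dz": 0.3,"wx": 0,"wy": 0,"wz": 0,"grip": 0},
  {"dx": 0,"dy": 0,"dz": 0.6,"wx": 0,"wy": 0,"wz": 0,"grip": 0},
  {"dx": 0,"dy": 0,"dz": 0.9,"wx": 0,"wy": 0,"wz": 0,"grip": 0},
  {"dx": 0,"dy": 0,"dz": 1.2,"wx": 0,"wy": 0,"wz": 0,"grip": 0},
  {"dx": 0,"dy": 0,"dz": 1.2,"wx": 0,"wy": 0,"wz": 0,"grip": 0},
])

```text
clock: 20.1
eef_pos: [0.5506, -0.2855, 0.1032]
tool_rot: [0.259, 0.966, -0.001, 0.001]
ft_force: [-2.7, -4.5, -2.9]
grip_width: 0.0071
grasp_force: 58.7
```

Request:
arm_command([
  {"dx": 0,"dy": 0,"dz": 0.2,"wx": 0,"wy": 0,"wz": 0,"grip": 0},
  {"dx": 0,"dy": 0,"dz": 0.4,"wx": 0,"wy": 0,"wz": 0,"grip": 0},
  {"dx": 0,"dy": 0,"dz": 0.4,"wx": 0,"wy": 0,"wz": 0,"grip": 0},
])

```text
clock: 20.4
eef_pos: [0.551, -0.2857, 0.1003]
tool_rot: [0.259, 0.966, -0.001, 0.002]
ft_force: [-2.4, -4.4, 2.0]
grip_width: 0.0074
grasp_force: 59.3
```

```bash
python3 -c "from chk import *; chk(9)"
```

```text
tcp in M frame [ 0.14984737 -3.66267756  0.31762187] F [-4.98122653 -0.12126953  1.96461175] 0.007437233004157021
640 x med -2.2702441812504244 yz rect (array([-0.9, 40.9]), array([99.9, 87.8]), 0.4) z lo/hi [-1.74404874 72.84394104]
```

Top is at 72.8, with 70 meaning home. Press until firm contact with the floor.

Request:
arm_command([
  {"dx": 0,"dy": 0,"dz": 0.1,"wx": 0,"wy": 0,"wz": 0,"grip": 0},
  {"dx": 0,"dy": 0,"dz": 0.2,"wx": 0,"wy": 0,"wz": 0,"grip": 0},
  {"dx": 0,"dy": 0,"dz": 0.2,"wx": 0,"wy": 0,"wz": 0,"grip": 0},
])

```text
clock: 20.75
eef_pos: [0.5514, -0.2859, 0.1002]
tool_rot: [0.259, 0.966, -0.002, 0.003]
ft_force: [-3.7, -4.4, 8.4]
grip_width: 0.0072
grasp_force: 60.5
```

Request:
arm_command([
  {"dx": 0,"dy": 0,"dz": 0.1,"wx": 0,"wy": 0,"wz": 0,"grip": 0},
  {"dx": 0,"dy": 0,"dz": 0.2,"wx": 0,"wy": 0,"wz": 0,"grip": 0},
  {"dx": 0,"dy": 0,"dz": 0.2,"wx": 0,"wy": 0,"wz": 0,"grip": 0},
])

```text
clock: 21.05
eef_pos: [0.5517, -0.286, 0.1001]
tool_rot: [0.259, 0.966, -0.002, 0.004]
ft_force: [-6.4, -1.7, 17.2]
grip_width: 0.0073
grasp_force: 61.6
```

```bash
python3 -c "from chk import *; chk(9)"
```

```text
tcp in M frame [ 0.22458197 -4.3787085   0.08122762] F [-4.67121938  4.73800628 17.23990398] 0.0073437412388715545
641 x med -2.1674709405993964 yz rect (array([-0.8, 38.2]), array([82.6, 99.8]), 89.7) z lo/hi [-0.82674347 72.5534043 ]
```

Hard stop at 17 N without moving, so it is on the floor. Release and retreat.

Request:
arm_command([
  {"dx": 0,"dy": 0,"dz": -0.3,"wx": 0,"wy": 0,"wz": 0,"grip": 0},
  {"dx": 0,"dy": 0,"dz": -0.3,"wx": 0,"wy": 0,"wz": 0,"grip": 1.5},
  {"dx": 0,"dy": 0,"dz": -0.3,"wx": 0,"wy": 0,"wz": 0,"grip": 4},
  {"dx": 0,"dy": 0,"dz": -0.3,"wx": 0,"wy": 0,"wz": 0,"grip": 4},
  {"dx": 0,"dy": 0,"dz": -0.3,"wx": 0,"wy": 0,"wz": 0,"grip": 4},
  {"dx": 0,"dy": 0,"dz": -1.5,"wx": 0,"wy": 0,"wz": 0,"grip": 4},
  {"dx": 0,"dy": 0,"dz": -4,"wx": 0,"wy": 0,"wz": 0,"grip": 4},
  {"dx": 0,"dy": 0,"dz": -8,"wx": 0,"wy": 0,"wz": 0,"grip": 4},
  {"dx": 0,"dy": 0,"dz": -12,"wx": 0,"wy": 0,"wz": 0,"grip": 4},
  {"dx": 0,"dy": 0,"dz": -12,"wx": 0,"wy": 0,"wz": 0,"grip": 4},
])

```text
clock: 22.1
eef_pos: [0.5541, -0.2867, 0.2243]
tool_rot: [0.259, 0.966, -0.003, 0.009]
ft_force: [0.2, 0.4, 0.8]
grip_width: 0.0397
grasp_force: 0.0
```

Run:
```python
from chk import *
chk(10)
ims=[]
for n in('side','top'):
    im,d=snap(n);ims.append(im); P=cloud(n,d); e=(P-M)@C*1000; H,S_,_=cv2.split(cv2.cvtColor(im,cv2.COLOR_RGB2HSV))
    R=(abs(e[...,0])<45)&(abs(e[...,1])<70)
    o=R&((H<15)|(H>175))&(S_>150)&(e[...,2]>0)&(e[...,2]<45); print(n,'bar z',np.percentile(e[o][:,2],[2,50,98]),'x',np.percentile(e[o][:,0],[2,50,98]))
    b=R&(H>100)&(H<130)&(S_>100)&(e[...,2]>40); print('top edge z',np.percentile(e[b][:,2],[90,98]),'tilt x vs z',np.polyfit(e[b][:,2],e[b][:,0],1))
o=np.hstack([cv2.resize(ims[0][220:370,300:430],(390,450)),cv2.resize(ims[1][200:340,380:500],(386,450))]); cv2.imwrite('pics/look7.png',o[...,::-1])
```

```text
tcp in M frame [  0.81259854  -6.76549984 124.30795379] F [ 0.42611803 -0.03187241  0.79227631] 0.039737338342523805
795 x med -5.207040455204901 yz rect (array([-0.5, 37.5]), array([ 74.4, 100. ]), 89.4) z lo/hi [ 1.4429509 73.5272842]Traceback (most recent call last):
  File "<stdin>", line 7, in <module>
    return _quantile_unchecked(
        a, q, axis, out, overwrite_input, method, keepdims, weights)
    return _ureduce(a,
                    func=_quantile_ureduce_func,
    ...<5 lines>...
                    overwrite_input=overwrite_input,
                    method=method)
    r = func(a, **kwargs)
    result = _quantile(arr,
                       quantiles=q,
    ...<2 lines>...
                       out=out,
                       weights=wgt)
    slices_having_nans = np.isnan(arr[-1, ...])
                                  ~~~^^^^^^^^^
IndexError: index -1 is out of bounds for axis 0 with size 0
```

Request:
arm_command([
  {"dx": 0,"dy": 0,"dz": -4,"wx": 0,"wy": 0,"wz": 0,"grip": 4},
  {"dx": 4,"dy": 0,"dz": -6,"wx": 0,"wy": 0,"wz": 0,"grip": 4},
  {"dx": 8,"dy": 3,"dz": -6,"wx": 0,"wy": 0,"wz": 0,"grip": 4},
  {"dx": 12,"dy": 6,"dz": -6,"wx": 0,"wy": 0,"wz": 0,"grip": 4},
  {"dx": 16,"dy": 8,"dz": -6,"wx": 0,"wy": 0,"wz": 0,"grip": 4},
  {"dx": 18,"dy": 10,"dz": -6,"wx": 0,"wy": 0,"wz": 0,"grip": 4},
  {"dx": 20,"dy": 12,"dz": -6,"wx": 0,"wy": 0,"wz": 0,"grip": 4},
  {"dx": 20,"dy": 12,"dz": -6,"wx": 0,"wy": 0,"wz": 0,"grip": 4},
])

```text
clock: 23.0
eef_pos: [0.4353, -0.0783, 0.2741]
tool_rot: [0.257, 0.966, -0.001, 0.0]
ft_force: [-0.7, -1.2, 0.1]
grip_width: 0.0401
grasp_force: 0.0
```

Run:
```python
from chk import *
ims=[]
for n in('side','top'):
    im,d=snap(n);ims.append(im); P=cloud(n,d); e=(P-M)@C*1000; H,S_,_=cv2.split(cv2.cvtColor(im,cv2.COLOR_RGB2HSV))
    R=(abs(e[...,0])<45)&(abs(e[...,1])<70)
    o=R&((H<15)|(H>175))&(S_>120)&(e[...,2]>-5)&(e[...,2]<45); b=R&(H>100)&(H<130)&(S_>100)&(e[...,2]>10)
    for k,m in(('bar',o),('blue',b)):
        q=e[m]; print(n,k,len(q), np.percentile(q,[2,50,90,98],axis=0).round(1).tolist() if len(q) else '')
    if b.any(): print('tilt x vs z',np.polyfit(e[b][:,2],e[b][:,0],1))
    w=R&(S_<50)&(im.max(2)>120)&(abs(e[...,2])<8); print('cassette top z',np.median(e[w][:,2]))
o=np.hstack([cv2.resize(ims[0][220:370,300:430],(390,450)),cv2.resize(ims[1][200:340,380:500],(386,450))]); cv2.imwrite('pics/look7.png',o[...,::-1])
```

```text
side bar 0 
side blue 747 [[-8.9, -48.7, 12.3], [-5.1, -1.5, 53.7], [-2.0, 40.8, 70.4], [1.4, 46.7, 72.0]]
tilt x vs z [ 0.03013186 -6.42654057]
cassette top z 0.32905056964617485
top bar 440 [[1.6, -46.0, 13.8], [14.0, 0.8, 21.3], [25.6, 38.9, 25.2], [26.9, 46.6, 27.3]]
top blue 289 [[-5.9, -45.2, 21.8], [-0.1, 3.2, 66.6], [1.0, 43.9, 72.2], [1.5, 49.8, 74.8]]
tilt x vs z [-0.05667861  2.28345111]
cassette top z -0.4365169067439001
```

View pics/look7.png

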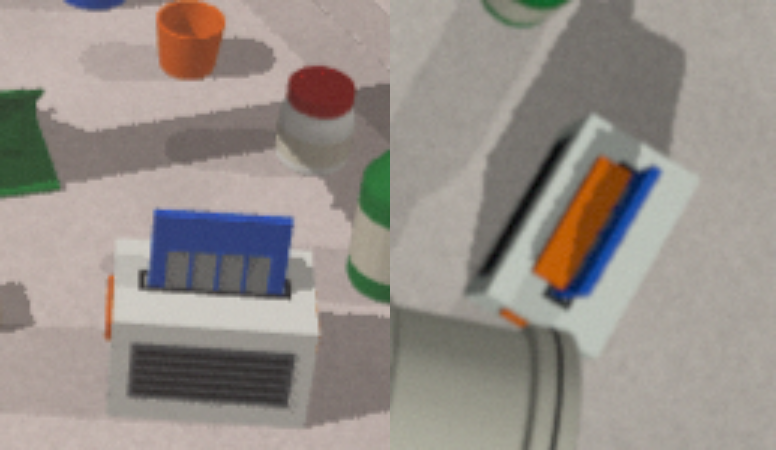

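Screen stands in the slot (side crop, plate (150..293, 210..295)) with the bar's upper face at 21 mm above the mouth; 22 mm is expected when home. The gripper is clear and the other things were not touched. Handing in.

```bash
python3 -c "
from workcell import job; print(job.job_done())"
```

```text
the job is handed in; nothing more can be done
None
```

I leaned the screen on the drip stand and let go, took it up again by its top edge, and pressed it into the cassette slot to a hard stop at about 17 N. I then released it and handed the job in at about 23 s. The camera puts the bar about where it should be when home, but no verdict came back.

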